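Change the water filter cassettes

ROBOT

A 6-joint arm with a two-finger parallel gripper is mounted at the origin on the work surface. World frame = base frame: x ahead of the robot, y to its left, z up, the work surface at z = 0. Lengths are in m, angles in rad, forces in N, time in s.
With the tool pointing down it reaches from about 0.35 to 0.8 m from the base axis. Payload 7.3 kg.
Tool frame: the origin (TCP) lies between the finger pads; the fingertips stand 22 mm ahead of it and the grasp point (between the pads) lies 3 mm ahead of it (tip_extent is the z of the fingertips in the tool frame, in m); z points along the fingers, y is the line along which they close (so a half turn about z gives the same grasp; the last joint's range is limited). The gripper opens to 85 mm and grips with 20 to 120 N. Pads are 22 mm wide; open, the fingers measure 114 mm over their backs; the gripper's body (76 mm by 85 mm) begins 54 mm behind the grasp point. The pads swing forward as they close: fully open they stand 13 mm farther back than shut.
Start: joints at [1.159, 0.342, 1.524, -0, 1.275, -0.146], TCP at [0.138, 0.507, 0.253] pointing down, gripper open.
Joint ranges: [-2.53, 2.53], [-0.77, 2.02], [0.04, 2.7], [-1, 4.14], [0.28, 2.66], [-3.11, 3.11]. Speed limits (rad/s): [2.57, 2.57, 3.14, 3.14, 3.14, 3.14].

INTERFACE

Orientations are given as a 3x3 rotation matrix whose columns are the frame's x, y, z axes.
In Python, from cell import * gives the robot as it stands.
- The arm moves only by the tool move_arm, never from a script. Its argument "moves" is a list of rows, each an object of numbers: "tx", "ty", "tz": the shift along the world's x, y, z in cm; "wx", "wy", "wz": the turn, a rotation vector about the world's x, y, z in rad. In form: [{"tx": .., "ty": .., "tz": .., "wx": .., "wy": .., "wz": ..}, ...]. A call has 1 to 8 rows; each row is the pose to reach, as a shift and turn from the pose commanded when the call began; what a row does not reach only later rows make up. A row lasts 1/12 s, in which the tool goes at most 41.7 mm and 7.16 degrees, less where a joint would pass 70% of its speed; a pose out of reach is approached as far as the arm can. A call with a gripper value outside its range is refused whole. "gripper" is the gripper command: -1 is shut, 1 is fully open, values between are in proportion, set as the call begins (left out, the last holds). The fingers move at their own pace and stop on an object; "squeeze" is the grip in N (left out, the last holds). Time passes only in rows, so rows that repeat a pose let the fingers close. It gives the time, the measured TCP pose, the force, the opening and the grip force at its end, in the units of the state.
- get_obs(): the state, without advancing time (a new reading comes with each control period).
- get_image(name): name is "side" or "top"; returns a dict with "color" (384x512x3 uint8, red, green, blue), "K" (3x3 intrinsics, pixels), "D" ([k1, k2, p1, p2, k3] as OpenCV has them; the pictures are not rectified), "eye" and "rotation" of the camera in the world. Camera axes: x right, y down, z forward; pixel columns grow to the right and rows downward; lengths in m; the calibration is good to about 2 mm. A picture is of the moment at which its call begins. There is no depth.
- close_job(): hands the job in; it is judged then, once.
Trained networks look in a picture, given as the dict that the camera call returned (one of the last four; its "shot" number tells which), for a name from the list of things; names that differ only in an ending like _2 or _b are one class to them, and where a whole thing is asked for, a point or a joint stands for the part that bears it (a point fixed in the world has none). Each returns a list of dicts, best first, with "score" (0 to 1); they miss things now and then, are a little off and sometimes report something else, mostly with a low value. They report only what shows in the picture. A call takes as long as a camera call. They do not tell look-alikes from the thing itself.
- find_in(picture, target): "location" ([column, row] in pixels, amid what is visible of it).
The state is a dict: "clock": time; "qpos": joint angles; "qvel": joint speeds; "tau": joint torques, N m; "position": TCP position; "ee_rot": TCP orientation; "force": force on the tool from outside, world axes, zero at the start; "wrist_torque": the same for the moment, N m; "gripper_width": finger opening in m; "gripper_force": force on a finger pad.
Only numpy, scipy, OpenCV 4.12 (cv2) and the standard library are available. Lean on these libraries where they do the work, as an engineer would, in place of code of your own. Each camera call takes 0.05 s, during which the arm holds its last target. There are 200 camera calls.

TASK

Change the filters in the three-bay water filter unit on the pantry counter: first stand the amber jar that was left on the unit's clamp upright in the middle of the round cork mat, then swing the clamp fully up and put each spent cassette from the unit onto the floor of the grey tray. Stand every fresh cassette from the counter upright in a bay of its own, then close the clamp right down so that it drives them fully home. Leave the squat green jar, the tin and the clear tub beside the work undisturbed, and do not tip the amber jar over.

Things in the scene. Friction and masses are not known exactly. Their poses are not given: they have to be found in the camera images.
- unit: fixed white block, 274 (x) x 112 (y) x 55 mm high, three rectangular bays in a row along its x, 96 mm apart, each 51 (x) x 85 mm (y), chamfered mouth at the block's top. Origin: centre of its underside, z up, below the middle bay. Two hinge posts 100 mm high at y -67 mm, x +-129 mm; it faces +y. Sprung seats in the bays: see bay0
- clamp (a joint): hinge angle of the clamp in rad: 0 closed (end stop), grows as its handle swings up and over towards the unit's -y side, 1.9 end stop; stiff hinge (0.7 N m of friction, clamp 0.5 kg), it stays where it is left. About 7 N at the handle opens or closes it
- clamp_grip (a point): middle of the clamp's handle: round steel bar 12 mm thick, 140 mm long along the unit's x, 150 mm from the hinge line, joined by an arm at each end to the plate, with a 49 mm open gap between. Closed, it is 104 mm above the counter at unit y +85 mm. The point turns with the clamp. Clamp plate: 236 mm (x) wide, 10 to 100 mm from the hinge line, top 108 mm above the counter when closed
- clamp_hinge (a point): point on the hinge line (along the unit's x), at unit x 0, y -65, z 95 mm. With L = 150.3 mm and a = clamp angle + 0.06 rad, the handle bar is L*cos(a) towards the unit's +y and L*sin(a) above this point. A round press bar under the plate, 65 mm from the hinge, pushes the middle of the cassettes
- bay0 (a point): centre of bay 0 (x -96 mm in the unit), 16 mm above the counter: where a cassette's origin lies when driven home. Sprung seat: with the clamp up a cassette rests 10 mm higher (its top 101 mm above the counter, 46 mm above the block); driving it home takes 3.5 to 5 N
- bay1 (a point): centre of bay 1 (x 0 mm in the unit), 16 mm above the counter: where a cassette's origin lies when driven home. Sprung seat: with the clamp up a cassette rests 10 mm higher (its top 101 mm above the counter, 46 mm above the block); driving it home takes 3.5 to 5 N
- bay2 (a point): centre of bay 2 (x +96 mm in the unit), 16 mm above the counter: where a cassette's origin lies when driven home. Sprung seat: with the clamp up a cassette rests 10 mm higher (its top 101 mm above the counter, 46 mm above the block); driving it home takes 3.5 to 5 N
- spent0: spent cassette (one or two of the three are there), at the start seated in bay 0 under the closed clamp: grey plastic box with a white band, 46 (its x) x 80 (its y) x 75 mm high, about 0.2 kg with a weighted foot; origin at the centre of its underside, z up; symmetric under a half turn
- spent1: spent cassette (one or two of the three are there), at the start seated in bay 1 under the closed clamp: grey plastic box with a white band, 46 (its x) x 80 (its y) x 75 mm high, about 0.2 kg with a weighted foot; origin at the centre of its underside, z up; symmetric under a half turn
- spent2: spent cassette (one or two of the three are there), at the start seated in bay 2 under the closed clamp: grey plastic box with a white band, 46 (its x) x 80 (its y) x 75 mm high, about 0.2 kg with a weighted foot; origin at the centre of its underside, z up; symmetric under a half turn
- fresh0: fresh cassette (two or three are there), at the start standing on the counter on the unit's +y side: grey plastic box with a white band, 46 (its x) x 80 (its y) x 75 mm high, about 0.2 kg with a weighted foot; origin at the centre of its underside, z up; symmetric under a half turn
- fresh1: fresh cassette (two or three are there), at the start standing on the counter on the unit's +y side: grey plastic box with a white band, 46 (its x) x 80 (its y) x 75 mm high, about 0.2 kg with a weighted foot; origin at the centre of its underside, z up; symmetric under a half turn
- fresh2: fresh cassette (two or three are there), at the start standing on the counter on the unit's +y side: grey plastic box with a white band, 46 (its x) x 80 (its y) x 75 mm high, about 0.2 kg with a weighted foot; origin at the centre of its underside, z up; symmetric under a half turn
- jar: amber glass jar with a paper label and steel lid, 62 mm in diameter, 100 mm high, 0.3 kg, at the start standing on the closed clamp plate; origin at the centre of its underside
- mat: round cork mat fixed on the counter, 110 mm in diameter, 5 mm thick; origin at the centre of its underside
- tray: open grey plastic tray fixed on the counter, 210 (x) x 120 (y) x 35 mm high, walls and floor 4 mm; origin at the centre of its underside. Two cassettes stand in it side by side along its x, with their own x along the tray's
- squat_jar: bystander: squat green glass jar, 84 mm in diameter, 85 mm high, origin at its underside
- tin: bystander: steel tin, 80 mm in diameter, 60 mm high, origin at its underside
- tub: bystander: clear plastic tub, 100 x 140 x 80 mm high, origin at the centre of its underside
Mind the look-alikes: they are no part of the job. What is shaped like the fresh2 but blue is not meant.

How it is judged:
By the outcome, as a careful person would: the job done as asked, in the order asked, and still so for the second after the job is handed in, with the robot touching nothing.
Of spent0, spent1, spent2 only 1 to 2 are there at a start; the rules pass over those that are not, and their reading is None.
Of fresh0, fresh1, fresh2 only 2 to 3 are there at a start; the rules pass over those that are not, and their reading is None.
At some moment in a run one of fresh0, fresh1, fresh2 may be knocked a few centimetres aside while the robot is not near it.
It also fails if it takes over 210 s, if anything falls off the work surface, if the arm or the gripper's body presses on something with over 40 N, if the wrist force passes 120 N, or if a joint passes its speed limit or range.

## Working session

There is one attempt and no reset: what is moved stays moved. The work goes in short steps, Python scripts to look and compute and a tool call to move; the robot and the scene stay as the last step left them, time stands still between calls to the robot, and variables do not carry over. Pictures are saved under pics/ and viewed, at most 14 in all, crops included, and the job is handed in when it is done.

Besides the shell and the picture viewer there is one more tool, called after ">>>" as name([rows], argument=value, ...), one row to a line, values as JSON. move_arm: Moves the arm, as the interface text tells. Its arguments: {"type":"object","properties":{"moves":{"type":"array"},"gripper":{"type":"number"},"squeeze":{"type":"number"}},"required":["moves"]}

```bash
mkdir -p pics; ls
cat > h.py <<'E'
from cell import *
import numpy as np, cv2
def shot(cam,name=None):
    p=get_image(cam)
    if name: cv2.imwrite(f'pics/{name}.png',p['color'][:,:,::-1])
    return p
def ray(p,uv):
    n=cv2.undistortPoints(np.array([[uv]],float),np.array(p['K']),np.array(p['D']))[0,0]
    return np.array(p['eye']),np.array(p['rotation'])@np.array([n[0],n[1],1])
def onz(p,uv,z):
    e,d=ray(p,uv); return e+d*(z-e[2])/d[2]
def proj(p,X):
    R=np.array(p['rotation']).T; t=-R@np.array(p['eye'])
    return cv2.projectPoints(np.array(X,float).reshape(-1,3),cv2.Rodrigues(R)[0],t,np.array(p['K']),np.array(p['D']))[0].reshape(-1,2)
E
python3 - <<'E'
from h import *
t=shot('top','top0'); s=shot('side','side0')
o=get_obs(); print(o['clock'],o['position'],o['force'])
for p in(t,s):
    print(np.round(p['eye'],3),np.round(p['rotation'],3).tolist())
    for n in ['unit','clamp','spent0','spent1','spent2','fresh0','jar','mat','tray','squat_jar','tin','tub','clamp_grip','bay0']:
        try: print(n,[(np.round(d['location']).tolist(),round(d['score'],2)) for d in find_in(p,n)][:6])
        except Exception as e: print(n,e)
E
```

```text
pics
0.1 [0.13775783 0.50627991 0.25270534] [-0.01054716  1.01672281  0.8323001 ]
[0.292 0.01  1.24 ] [[-0.014, -0.982, 0.187], [-1.0, 0.017, 0.014], [-0.017, -0.187, -0.982]]
unit [([271.0, 180.0], 0.64)]
clamp [([269.0, 178.0], 0.97)]
spent0 []
spent1 []
spent2 []
fresh0 [([156.0, 205.0], 0.78), ([201.0, 226.0], 0.69), ([236.0, 250.0], 0.66), ([174.0, 264.0], 0.64), ([204.0, 175.0], 0.57)]
jar [([269.0, 165.0], 0.82), ([199.0, 226.0], 0.18)]
mat [([332.0, 234.0], 0.97), ([273.0, 178.0], 0.35)]
tray [([373.0, 203.0], 0.95), ([269.0, 178.0], 0.32)]
squat_jar [([158.0, 147.0], 0.65)]
tin [([206.0, 126.0], 0.87), ([269.0, 177.0], 0.75), ([156.0, 206.0], 0.26)]
tub [([347.0, 133.0], 0.93)]
clamp_grip [([331.0, 232.0], 0.59), ([269.0, 177.0], 0.56)]
bay0 [([264.0, 178.0], 0.57)]
[-0.101 -0.556  0.963] [[0.644, -0.562, 0.519], [-0.765, -0.459, 0.452], [-0.016, -0.688, -0.725]]
unit [([269.0, 197.0], 0.62)]
clamp [([265.0, 183.0], 0.73)]
spent0 [([239.0, 211.0], 0.59)]
spent1 [([239.0, 211.0], 0.59)]
spent2 [([239.0, 211.0], 0.59)]
fresh0 [([176.0, 230.0], 0.95), ([209.0, 157.0], 0.9), ([114.0, 202.0], 0.86), ([151.0, 153.0], 0.61), ([168.0, 196.0], 0.56)]
jar [([272.0, 160.0], 0.77), ([252.0, 135.0], 0.49)]
mat [([282.0, 288.0], 0.57)]
tray [([357.0, 293.0], 0.64), ([268.0, 193.0], 0.63)]
squat_jar [([199.0, 125.0], 0.6)]
tin [([252.0, 135.0], 0.63)]
tub [([380.0, 212.0], 0.95)]
clamp_grip [([264.0, 186.0], 0.92), ([272.0, 160.0], 0.41)]
bay0 [([272.0, 195.0], 0.78)]
```

```bash
python3 -c "
import cv2
for n,(a,b,c,d) in {'top0':(90,310,110,430),'side0':(80,340,80,430)}.items():
    i=cv2.imread(f'pics/{n}.png')[a:b,c:d] ; cv2.imwrite(f'pics/{n}c.png',cv2.resize(i,None,fx=2.2,fy=2.2,interpolation=cv2.INTER_CUBIC)); print(n,i.shape)
"
```

```text
top0 (220, 320, 3)
side0 (260, 350, 3)
```

View pics/top0c.png

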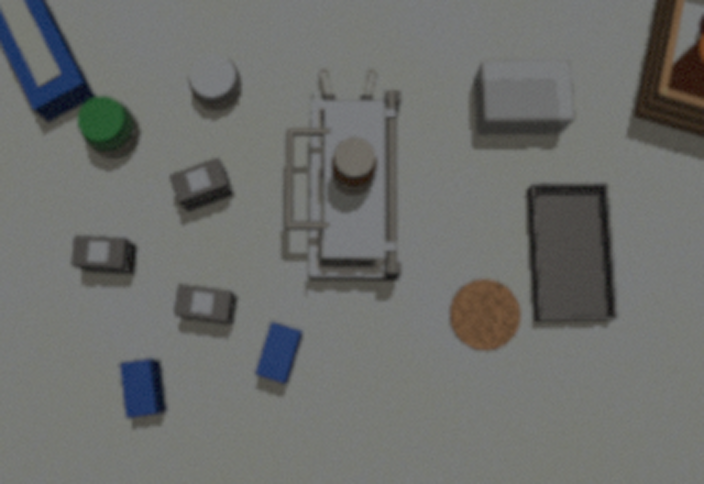

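View pics/side0c.png

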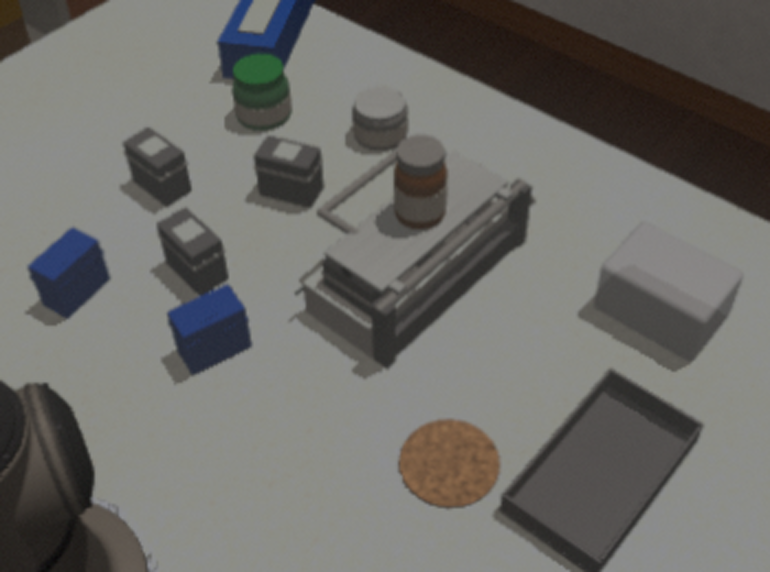

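Top view: grey white-band cassettes sit at pixels (201,172), (155,204) and (202,247). Blue look-alikes are at (175,266) and (237,250), and are not meant. The amber jar is at (271,164) on the plate, the mat at (331,233), the tray at (370,205). I'll zoom on the unit and tray for a pose fit.

Run:
```python
from h import *
t=shot('top','top1'); s=shot('side','side1')
def crop(p,a,b,c,d,f,n):
    i=cv2.convertScaleAbs(p['color'][a:b,c:d,::-1],alpha=1.5); cv2.imwrite(f'pics/{n}.png',cv2.resize(i,None,fx=f,fy=f,interpolation=cv2.INTER_CUBIC))
crop(t,115,245,230,400,4.6,'topz'); crop(s,140,260,200,340,5,'sidez')
for z,l in [(.075,[(201,171.5),(154.5,204),(201.5,247),(174,266),(237,250)]),(.2,[(271,163.5)]),(.005,[(330.5,233)]),(0.035,[(350.5,175),(386,174.5),(389.5,236)]),(.085,[(157,146)]),(.06,[(207,127)])]:
    for q in l: print(z,q,np.round(onz(t,q,z),4))
# cassette top contours
hsv=cv2.cvtColor(t['color'],cv2.COLOR_RGB2HSV)
for q in [(201,171),(154,204),(201,247),(99,0)][:3]: print(hsv[q[1],q[0]],hsv[q[1],q[0]-9],hsv[q[1],q[0]-25],)
```

```text
0.075 (201, 171.5) [0.5866 0.2104 0.075 ]
0.075 (154.5, 204) [0.4805 0.3622 0.075 ]
0.075 (201.5, 247) [0.34   0.2055 0.075 ]
0.075 (174, 266) [0.2808 0.2929 0.075 ]
0.075 (237, 250) [0.3294 0.0926 0.075 ]
0.2 (271, 163.5) [ 0.5752 -0.0172  0.2   ]
0.005 (330.5, 233) [ 0.3832 -0.2178  0.005 ]
0.035 (350.5, 175) [ 0.5757 -0.2904  0.035 ]
0.035 (386, 174.5) [ 0.5757 -0.4134  0.035 ]
0.035 (389.5, 236) [ 0.3666 -0.4092  0.035 ]
0.085 (157, 146) [0.675  0.3589 0.085 ]
0.06 (207, 127) [0.7471 0.1953 0.06  ]
[113   8 124] [18 17 75] [ 35  13 121]
[ 90   6 123] [15 15 70] [ 38   8 122]
[ 50  13 122] [ 70   6 122] [ 60   4 120]
```

View pics/topz.png

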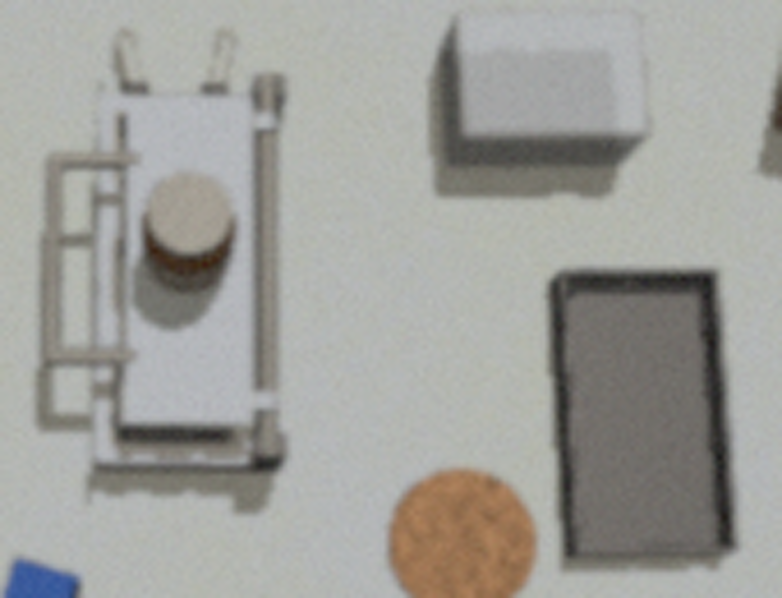

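View pics/sidez.png

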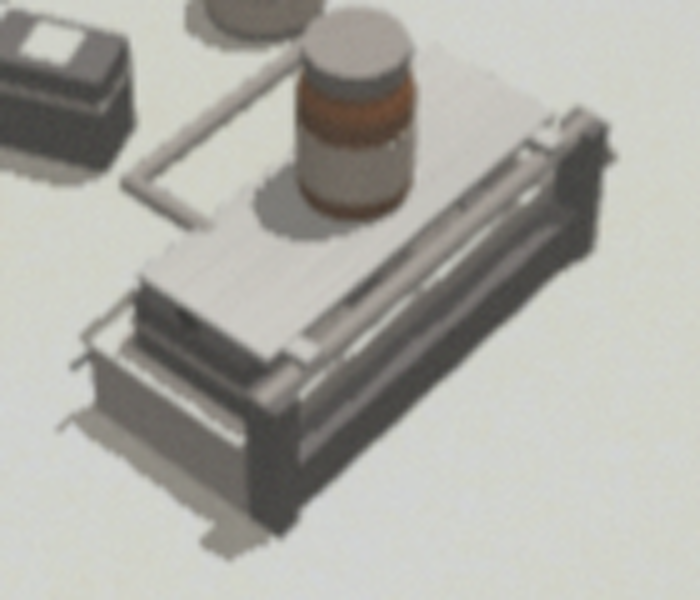

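Run:
```python
from h import *
from scipy.optimize import least_squares
t=shot('top'); s=shot('side')
T=[((127,95),(118,35,108)),((253,95),(118,-55,108)),((120,426),(-118,35,108)),((248,426),(-118,-55,108)),((47,155),(70,91,104)),((42,359),(-70,91,104)),((94,464),(-137,56,55))]
S=[((140,275),(-118,35,108)),((122,182),(-70,91,104)),((88,340),(-137,56,55)),((435,45),(118,35,108))]
def px(l,f,o): return np.array([((a+.5)/f-.5+o[0],(b+.5)/f-.5+o[1]) for (a,b),_ in l])
Tp,Sp=px(T,4.6,(230,115)),px(S,5,(200,140))
TM,SM=np.array([m for _,m in T])/1e3,np.array([m for _,m in S])/1e3
def W(v,M):
    c,q=np.cos(v[2]),np.sin(v[2]); return M@np.array([[c,-q,0],[q,c,0],[0,0,1]]).T+[v[0],v[1],0]
def r(v,top=1,side=1): return np.concatenate([(proj(t,W(v,TM))-Tp).ravel()*top,(proj(s,W(v,SM))-Sp).ravel()*side])
for k in((1,1),(1,0),(0,1)):
    f=least_squares(r,[.56,-.01,0],args=k,loss='soft_l1'); print(k,np.round(f.x,4)); 
    if k==(1,1): print(np.round(r(f.x).reshape(-1,2),1).tolist())
# cassettes: box fit on top via dark-top contour
g=cv2.GaussianBlur(cv2.cvtColor(t['color'],cv2.COLOR_RGB2GRAY),(3,3),0)
for n,q in zip('abc',[(201,172),(155,204),(202,247)]):
    x,y=q; w=g[y-22:y+22,x-22:x+22]; m=(w<95).astype(np.uint8)
    cs,_=cv2.findContours(m,cv2.RETR_EXTERNAL,2); c=max(cs,key=cv2.contourArea)
    print(n,cv2.minAreaRect(c),'+',x-22,y-22)
p=s
for n,q in [('jar lid side',((355+.5)/5-.5+200,(40+.5)/5-.5+140))]: print(n,onz(s,q,.208))
print(onz(t,((189+.5)/4.6-.5+230,(214+.5)/4.6-.5+115),.208), 'mat',onz(t,((463+.5)/4.6-.5+230,(541+.5)/4.6-.5+115),.005))
for q in[(552,275),(716,271),(733,550),(566,556)]: print('tray',onz(t,((q[0]+.5)/4.6-.5+230,(q[1]+.5)/4.6-.5+115),.035).round(4))
```

```text
(1, 1) [ 0.5767 -0.0093 -0.0264]
[[0.2, 0.2], [0.5, 0.4], [0.8, 0.1], [1.8, 0.4], [0.1, 1.5], [0.2, -0.3], [0.2, -0.1], [-0.8, -1.8], [0.3, -2.1], [0.1, -0.8], [-1.4, -2.1]]
(1, 0) [ 0.5775 -0.0078 -0.0307]
(0, 1) [ 0.5718 -0.0152 -0.0417]
a ((22.262771606445312, 26.222627639770508), (23.153091430664062, 26.99770164489746), 70.01689147949219) + 179 150
b ((24.5, 26.0), (22.0, 29.0), 90.0) + 133 182
c ((23.0, 8.5), (17.0, 28.0), 90.0) + 180 225
jar lid side [ 0.576366   -0.01943594  0.208     ]
[ 0.58023006 -0.01621735  0.208     ] mat [ 0.38583991 -0.21715847  0.005     ]
tray [ 0.5778 -0.2875  0.035 ]
tray [ 0.5791 -0.4111  0.035 ]
tray [ 0.3727 -0.4078  0.035 ]
tray [ 0.3713 -0.2854  0.035 ]
```

Run:
```python
from h import *
o=get_obs(); print(o['position'],np.round(o['ee_rot'],3).tolist(),np.round(o['qpos'],3))
```

```text
[0.13790306 0.50661678 0.25333081] [[-0.965, 0.263, 0.0], [0.263, 0.965, 0.0], [-0.0, 0.0, -1.0]] [ 1.159  0.342  1.524  0.     1.275 -0.146]
```

>>> move_arm([
  {"tx": 2,"ty": -2,"tz": 3,"wz": 0.05},
  {"tx": 20,"ty": -24,"tz": 5,"wz": 0.24},
  {"tx": 20,"ty": -24,"tz": 5,"wz": 0.24},
  {"tx": 20,"ty": -24,"tz": 5,"wz": 0.24},
  {"tx": 20,"ty": -24,"tz": 5,"wz": 0.24},
  {"tx": 20,"ty": -24,"tz": 5,"wz": 0.24},
  {"tx": 20,"ty": -24,"tz": 5,"wz": 0.24},
  {"tx": 20,"ty": -24,"tz": 5,"wz": 0.24},
], gripper=1, squeeze=40)

```text
$.moves[0]: bad value
```

>>> move_arm([
  {"tx": 15,"ty": -18},
  {"tx": 15,"ty": -18},
  {"tx": 15,"ty": -18},
  {"tx": 15,"ty": -18},
  {"tx": 15,"ty": -18},
  {"tx": 15,"ty": -18},
])

```text
$.moves[0]: bad value
```

>>> move_arm([
  {"tx": 2,"ty": -2,"tz": 3,"wx": 0,"wy": 0,"wz": 0.05},
  {"tx": 20,"ty": -24,"tz": 5,"wx": 0,"wy": 0,"wz": 0.24},
  {"tx": 20,"ty": -24,"tz": 5,"wx": 0,"wy": 0,"wz": 0.24},
  {"tx": 20,"ty": -24,"tz": 5,"wx": 0,"wy": 0,"wz": 0.24},
  {"tx": 20,"ty": -24,"tz": 5,"wx": 0,"wy": 0,"wz": 0.24},
  {"tx": 20,"ty": -24,"tz": 5,"wx": 0,"wy": 0,"wz": 0.24},
  {"tx": 20,"ty": -24,"tz": 5,"wx": 0,"wy": 0,"wz": 0.24},
  {"tx": 20,"ty": -24,"tz": 5,"wx": 0,"wy": 0,"wz": 0.24},
], gripper=1, squeeze=40)

```text
clock: 2.37
position: [0.3388, 0.2647, 0.3037]
ee_rot: [[-1.0, 0.026, 0.001], [0.026, 1.0, 0.0], [-0.001, 0.0, -1.0]]
force: [0.2, 0.9, 0.8]
gripper_width: 0.0852
gripper_force: 0.0
```

>>> move_arm([
  {"tx": 20,"ty": -23.5,"tz": -1,"wx": 0,"wy": 0,"wz": 0},
  {"tx": 20,"ty": -23.5,"tz": -1,"wx": 0,"wy": 0,"wz": 0},
  {"tx": 20,"ty": -23.5,"tz": -1,"wx": 0,"wy": 0,"wz": 0},
  {"tx": 20,"ty": -23.5,"tz": -1,"wx": 0,"wy": 0,"wz": 0},
  {"tx": 20,"ty": -23.5,"tz": -1,"wx": 0,"wy": 0,"wz": 0},
  {"tx": 20,"ty": -23.5,"tz": -1,"wx": 0,"wy": 0,"wz": 0},
  {"tx": 20,"ty": -23.5,"tz": -1,"wx": 0,"wy": 0,"wz": 0},
  {"tx": 20,"ty": -23.5,"tz": -1,"wx": 0,"wy": 0,"wz": 0},
])

```text
clock: 3.03
position: [0.5404, 0.0274, 0.2926]
ee_rot: [[-1.0, 0.029, 0.001], [0.029, 1.0, -0.001], [-0.001, -0.001, -1.0]]
force: [-0.0, -0.1, -0.1]
gripper_width: 0.0849
gripper_force: 0.0
```

>>> move_arm([
  {"tx": 4,"ty": -4.8,"tz": 0,"wx": 0,"wy": 0,"wz": 0},
  {"tx": 4,"ty": -4.8,"tz": 0,"wx": 0,"wy": 0,"wz": 0},
  {"tx": 4,"ty": -4.8,"tz": 0,"wx": 0,"wy": 0,"wz": 0},
  {"tx": 4,"ty": -4.8,"tz": 0,"wx": 0,"wy": 0,"wz": 0},
])

```text
clock: 3.37
position: [0.5781, -0.0172, 0.2926]
ee_rot: [[-1.0, 0.028, -0.001], [0.028, 1.0, 0.001], [0.001, 0.0, -1.0]]
force: [-0.7, -0.6, -1.0]
gripper_width: 0.0853
gripper_force: 0.0
```

Run:
```python
from h import *
t=shot('top'); s=shot('side')
o=get_obs(); print(o['clock'],o['position'])
def crop(p,a,b,c,d,f): return cv2.resize(cv2.convertScaleAbs(p['color'][a:b,c:d,::-1],alpha=1.5),None,fx=f,fy=f,interpolation=cv2.INTER_CUBIC)
cv2.imwrite('pics/jar.png',np.hstack([crop(t,110,230,220,330,3.5),crop(s,100,220,210,320,3.5)]))
g=o['position']+np.array([0,0,-.003]); print(proj(t,g),proj(s,g))
```

```text
3.4667 [ 0.57736554 -0.01576763  0.29323192]
[[271.13761571 153.9215815 ]] [[269.92960216 120.36941658]]
```

View pics/jar.png

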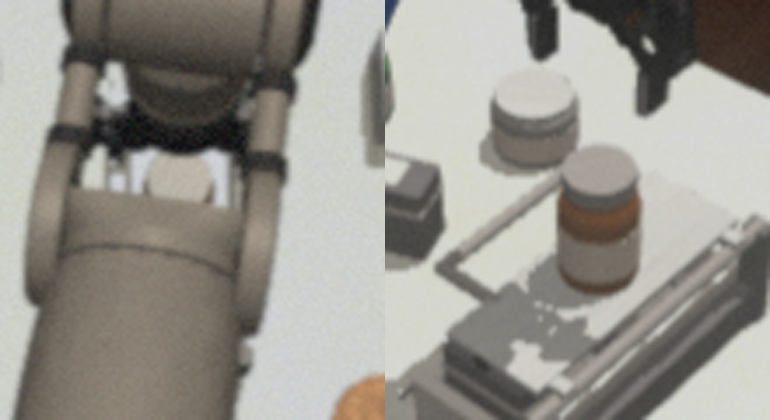

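>>> move_arm([
  {"tx": 0.1,"ty": -0.1,"tz": -3,"wx": 0,"wy": 0,"wz": 0},
  {"tx": 0.1,"ty": -0.1,"tz": -6,"wx": 0,"wy": 0,"wz": 0},
  {"tx": 0.1,"ty": -0.1,"tz": -8.5,"wx": 0,"wy": 0,"wz": 0},
  {"tx": 0.1,"ty": -0.1,"tz": -10.5,"wx": 0,"wy": 0,"wz": 0},
  {"tx": 0.1,"ty": -0.1,"tz": -11.7,"wx": 0,"wy": 0,"wz": 0},
  {"tx": 0.1,"ty": -0.1,"tz": -11.7,"wx": 0,"wy": 0,"wz": 0},
])

```text
clock: 3.97
position: [0.5768, -0.0159, 0.1739]
ee_rot: [[-1.0, 0.024, -0.005], [0.024, 1.0, 0.001], [0.005, 0.001, -1.0]]
force: [-1.0, 0.3, -0.3]
gripper_width: 0.0857
gripper_force: 0.0
```

>>> move_arm([
  {"tx": 0,"ty": 0,"tz": 0,"wx": 0,"wy": 0,"wz": 0},
  {"tx": 0,"ty": 0,"tz": 0,"wx": 0,"wy": 0,"wz": 0},
  {"tx": 0,"ty": 0,"tz": 0,"wx": 0,"wy": 0,"wz": 0},
  {"tx": 0,"ty": 0,"tz": 0,"wx": 0,"wy": 0,"wz": 0},
  {"tx": 0,"ty": 0,"tz": 0,"wx": 0,"wy": 0,"wz": 0},
  {"tx": 0,"ty": 0,"tz": 0,"wx": 0,"wy": 0,"wz": 0},
], gripper=-0.2, squeeze=30)

```text
clock: 4.47
position: [0.5796, -0.0173, 0.1783]
ee_rot: [[-1.0, 0.026, 0.003], [0.026, 1.0, 0.0], [-0.003, 0.0, -1.0]]
force: [-1.3, 0.5, 6.9]
gripper_width: 0.0605
gripper_force: 32.9
```

>>> move_arm([
  {"tx": 0,"ty": 0,"tz": 1,"wx": 0,"wy": 0,"wz": 0},
  {"tx": 0,"ty": 0,"tz": 3,"wx": 0,"wy": 0,"wz": 0},
  {"tx": 0,"ty": 0,"tz": 6,"wx": 0,"wy": 0,"wz": 0},
  {"tx": -2,"ty": -2,"tz": 7,"wx": 0,"wy": 0,"wz": 0},
  {"tx": -4.5,"ty": -4.5,"tz": 7,"wx": 0,"wy": 0,"wz": 0},
  {"tx": -7,"ty": -7.2,"tz": 7,"wx": 0,"wy": 0,"wz": 0},
  {"tx": -9.5,"ty": -9.8,"tz": 6,"wx": 0,"wy": 0,"wz": 0},
  {"tx": -12,"ty": -12.4,"tz": 4,"wx": 0,"wy": 0,"wz": 0},
])

```text
clock: 5.13
position: [0.4588, -0.1427, 0.2187]
ee_rot: [[-1.0, 0.025, 0.005], [0.025, 1.0, -0.003], [-0.005, -0.002, -1.0]]
force: [0.7, -0.5, -3.3]
gripper_width: 0.0606
gripper_force: 33.9
```

>>> move_arm([
  {"tx": -2.2,"ty": -2.2,"tz": -2,"wx": 0,"wy": 0,"wz": 0},
  {"tx": -4.5,"ty": -4.6,"tz": -4,"wx": 0,"wy": 0,"wz": 0},
  {"tx": -6.4,"ty": -6.6,"tz": -6,"wx": 0,"wy": 0,"wz": 0},
  {"tx": -7.4,"ty": -7.6,"tz": -8,"wx": 0,"wy": 0,"wz": 0},
  {"tx": -7.4,"ty": -7.6,"tz": -10.5,"wx": 0,"wy": 0,"wz": 0},
  {"tx": -7.4,"ty": -7.6,"tz": -12,"wx": 0,"wy": 0,"wz": 0},
  {"tx": -7.4,"ty": -7.6,"tz": -12,"wx": 0,"wy": 0,"wz": 0},
  {"tx": -7.4,"ty": -7.6,"tz": -12,"wx": 0,"wy": 0,"wz": 0},
])

```text
clock: 5.8
position: [0.3848, -0.2174, 0.0965]
ee_rot: [[-1.0, 0.026, -0.001], [0.026, 1.0, 0.001], [0.001, 0.001, -1.0]]
force: [1.0, 0.2, -2.7]
gripper_width: 0.0603
gripper_force: 34.4
```

Run:
```python
from h import *
s=shot('side'); t=shot('top')
o=get_obs(); print(o['clock'],o['position'],o['gripper_width'],o['force'])
for a,b in((s,'jar'),(t,'jar'),(s,'mat')): print(find_in(a,b)[:2])
def crop(p,a,b,c,d,f): return cv2.resize(cv2.convertScaleAbs(p['color'][a:b,c:d,::-1],alpha=1.5),None,fx=f,fy=f,interpolation=cv2.INTER_CUBIC)
cv2.imwrite('pics/mat.png',np.hstack([crop(t,160,280,280,390,3.5),crop(s,210,330,230,340,3.5)]))
```

```text
5.9 [ 0.38570437 -0.21782569  0.09751485] 0.060468382164138586 [ 0.14552042 -0.41398075 -3.384692  ]
[{'location': [281.5, 275.3], 'score': 0.66}]
[{'location': [203.1, 173.8], 'score': 0.58}]
[{'location': [281.8, 294.0], 'score': 0.76}]
```

View pics/mat.png

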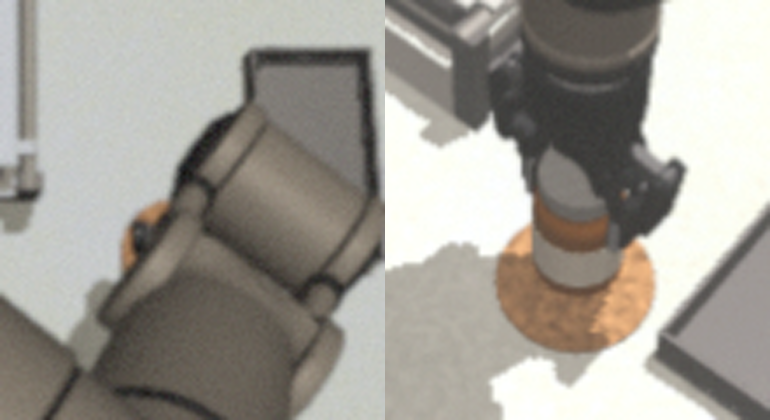

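The jar is centred over the mat, about 2 cm above it (side crop (577,275)); lowering.

>>> move_arm([
  {"tx": 0,"ty": 0,"tz": -0.8,"wx": 0,"wy": 0,"wz": 0},
  {"tx": 0,"ty": 0,"tz": -1.4,"wx": 0,"wy": 0,"wz": 0},
  {"tx": 0,"ty": 0,"tz": -1.7,"wx": 0,"wy": 0,"wz": 0},
  {"tx": 0,"ty": 0,"tz": -1.9,"wx": 0,"wy": 0,"wz": 0},
  {"tx": 0,"ty": 0,"tz": -1.9,"wx": 0,"wy": 0,"wz": 0},
])

```text
clock: 6.47
position: [0.3846, -0.2172, 0.0767]
ee_rot: [[-1.0, 0.026, -0.001], [0.026, 1.0, 0.001], [0.001, 0.001, -1.0]]
force: [-0.0, -0.2, -3.1]
gripper_width: 0.0605
gripper_force: 34.3
```

>>> move_arm([
  {"tx": 0,"ty": 0,"tz": -0.2,"wx": 0,"wy": 0,"wz": 0},
  {"tx": 0,"ty": 0,"tz": -0.2,"wx": 0,"wy": 0,"wz": 0},
])

```text
clock: 6.63
position: [0.3851, -0.2175, 0.0754]
ee_rot: [[-1.0, 0.026, 0.0], [0.026, 1.0, -0.0], [-0.0, -0.0, -1.0]]
force: [0.2, -0.2, -2.7]
gripper_width: 0.0605
gripper_force: 34.4
```

Still bearing its weight (−3 N); continue gently.

>>> move_arm([
  {"tx": 0,"ty": 0,"tz": -0.15,"wx": 0,"wy": 0,"wz": 0},
  {"tx": 0,"ty": 0,"tz": -0.15,"wx": 0,"wy": 0,"wz": 0},
  {"tx": 0,"ty": 0,"tz": -0.15,"wx": 0,"wy": 0,"wz": 0},
])

```text
clock: 6.88
position: [0.3853, -0.2178, 0.0751]
ee_rot: [[-1.0, 0.026, 0.001], [0.026, 1.0, -0.001], [-0.001, -0.001, -1.0]]
force: [-4.2, 1.6, 12.3]
gripper_width: 0.06
gripper_force: 35.8
```

>>> move_arm([
  {"tx": 0,"ty": 0,"tz": -0.15,"wx": 0,"wy": 0,"wz": 0},
  {"tx": 0,"ty": 0,"tz": -0.15,"wx": 0,"wy": 0,"wz": 0},
  {"tx": 0,"ty": 0,"tz": -0.15,"wx": 0,"wy": 0,"wz": 0},
])

```text
clock: 7.13
position: [0.3852, -0.2183, 0.0745]
ee_rot: [[-1.0, 0.026, 0.002], [0.026, 1.0, -0.002], [-0.002, -0.002, -1.0]]
force: [-7.6, 0.4, 23.9]
gripper_width: 0.0602
gripper_force: 37.4
```

>>> move_arm([
  {"tx": 0,"ty": 0,"tz": 0.2,"wx": 0,"wy": 0,"wz": 0},
  {"tx": 0,"ty": 0,"tz": 0.2,"wx": 0,"wy": 0,"wz": 0},
])

```text
clock: 7.3
position: [0.3852, -0.2177, 0.0749]
ee_rot: [[-1.0, 0.026, 0.001], [0.026, 1.0, -0.001], [-0.001, -0.001, -1.0]]
force: [0.8, -0.1, -3.4]
gripper_width: 0.0603
gripper_force: 35.0
```

>>> move_arm([
  {"tx": 0,"ty": 0,"tz": 0,"wx": 0,"wy": 0,"wz": 0},
  {"tx": 0,"ty": 0,"tz": 0,"wx": 0,"wy": 0,"wz": 0},
  {"tx": 0,"ty": 0,"tz": 0,"wx": 0,"wy": 0,"wz": 0},
  {"tx": 0,"ty": 0,"tz": 0,"wx": 0,"wy": 0,"wz": 0},
  {"tx": 0,"ty": 0,"tz": 0,"wx": 0,"wy": 0,"wz": 0},
], gripper=1)

```text
clock: 7.72
position: [0.3849, -0.2174, 0.0742]
ee_rot: [[-1.0, 0.026, -0.0], [0.026, 1.0, 0.0], [0.0, 0.0, -1.0]]
force: [0.4, -0.0, 0.5]
gripper_width: 0.0852
gripper_force: 0.0
```

>>> move_arm([
  {"tx": 0,"ty": 0,"tz": 2,"wx": 0,"wy": 0,"wz": 0},
  {"tx": 0,"ty": 0,"tz": 5,"wx": 0,"wy": 0,"wz": 0},
  {"tx": 0,"ty": 0,"tz": 9,"wx": 0,"wy": 0,"wz": 0},
  {"tx": 0,"ty": 0,"tz": 13,"wx": 0,"wy": 0,"wz": 0},
  {"tx": 2,"ty": 2,"tz": 16,"wx": 0,"wy": 0,"wz": 0},
  {"tx": 4,"ty": 5,"tz": 17,"wx": 0,"wy": 0,"wz": 0},
  {"tx": 7,"ty": 8,"tz": 17,"wx": 0,"wy": 0,"wz": 0},
  {"tx": 9,"ty": 11,"tz": 17,"wx": 0,"wy": 0,"wz": 0},
])

```text
clock: 8.38
position: [0.4768, -0.1065, 0.2457]
ee_rot: [[-1.0, 0.027, 0.004], [0.027, 1.0, -0.001], [-0.004, -0.001, -1.0]]
force: [0.1, -0.6, -0.5]
gripper_width: 0.0856
gripper_force: 0.0
```

Run:
```python
from h import *
s=shot('side'); t=shot('top')
o=get_obs(); print(o['clock'],o['position'],o['gripper_width'],o['force'])
l=find_in(s,'jar')[:2];print(l,find_in(s,'mat')[:2]); print(proj(s,[[.385,-.217,.055],[.385,-.217,.105]]))
# handle target from both poses
for v in([.577,-.009,-.028],[.572,-.015,-.04]):
    c,q=np.cos(v[2]),np.sin(v[2]); print('handle',v[0]-q*.085,v[1]+c*.085)
```

```text
8.4833 [ 0.47702524 -0.1035768   0.24438764] 0.08550755733793891 [-0.29172664 -1.01721313  0.0686325 ]
[{'location': [285.4, 274.3], 'score': 0.71}, {'location': [382.3, 212.4], 'score': 0.16}] []
[[284.7431307  275.72562247]
 [285.45244764 263.36996796]]
handle 0.5793796890255237 0.07596668217684979
handle 0.5753990934058638 0.06993200906618313
```

>>> move_arm([
  {"tx": 10.3,"ty": 18.2,"tz": 0,"wx": 0,"wy": 0,"wz": 0},
  {"tx": 10.3,"ty": 18.2,"tz": 0,"wx": 0,"wy": 0,"wz": 0},
  {"tx": 10.3,"ty": 18.2,"tz": 0,"wx": 0,"wy": 0,"wz": 0},
  {"tx": 10.3,"ty": 18.2,"tz": 0,"wx": 0,"wy": 0,"wz": 0},
  {"tx": 10.3,"ty": 18.2,"tz": 0,"wx": 0,"wy": 0,"wz": 0},
  {"tx": 10.3,"ty": 18.2,"tz": -4,"wx": 0,"wy": 0,"wz": 0},
  {"tx": 10.3,"ty": 18.2,"tz": -6,"wx": 0,"wy": 0,"wz": 0},
  {"tx": 10.3,"ty": 18.2,"tz": -6,"wx": 0,"wy": 0,"wz": 0},
], gripper=0)

```text
clock: 9.25
position: [0.5751, 0.0738, 0.1792]
ee_rot: [[-1.0, 0.026, -0.01], [0.026, 1.0, -0.0], [0.01, -0.001, -1.0]]
force: [-0.9, -0.5, 0.5]
gripper_width: 0.0428
gripper_force: 0.0
```

Run:
```python
from h import *
s=shot('side')
o=get_obs(); print(o['clock'],o['position'],o['gripper_width'],o['force'])
i=cv2.resize(cv2.convertScaleAbs(s['color'][120:230,180:320,::-1],alpha=1.5),None,fx=5,fy=5,interpolation=cv2.INTER_CUBIC)
P=o['position'].copy(); P[2]=.104
for X,c in((o['position']-[0,0,.022],(0,0,255)),(P,(0,255,0))):
    u=proj(s,X)[0]; cv2.circle(i,tuple(int(v) for v in (u-[180,120])*5),4,c,-1)
cv2.imwrite('pics/hand.png',i)
```

```text
9.3 [0.57638138 0.07344971 0.18205326] 0.04282788385447081 [ 1.01293257 -0.24916836  0.04315075]
```

View pics/hand.png

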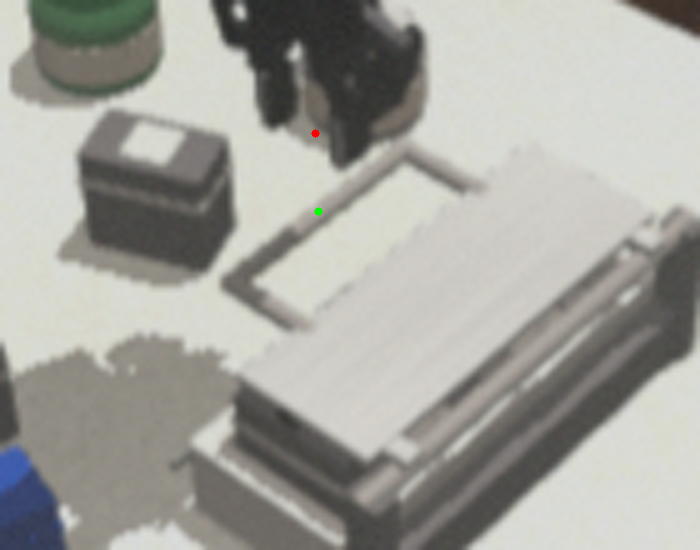

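The target point (318,211 in the crop) lies on the bar. Descending and gripping it.

>>> move_arm([
  {"tx": 0.2,"ty": 0.1,"tz": -3,"wx": 0,"wy": 0,"wz": 0},
  {"tx": 0.2,"ty": 0.1,"tz": -6,"wx": 0,"wy": 0,"wz": 0},
  {"tx": 0.2,"ty": 0.1,"tz": -7.4,"wx": 0,"wy": 0,"wz": 0},
  {"tx": 0.2,"ty": 0.1,"tz": -7.4,"wx": 0,"wy": 0,"wz": 0},
])

```text
clock: 9.63
position: [0.5788, 0.0741, 0.1088]
ee_rot: [[-1.0, 0.028, -0.004], [0.028, 1.0, -0.0], [0.004, -0.0, -1.0]]
force: [0.1, -0.2, 0.4]
gripper_width: 0.0427
gripper_force: 0.0
```

>>> move_arm([
  {"tx": 0,"ty": 0,"tz": 0,"wx": 0,"wy": 0,"wz": 0},
  {"tx": 0,"ty": 0,"tz": 0,"wx": 0,"wy": 0,"wz": 0},
  {"tx": 0,"ty": 0,"tz": 0,"wx": 0,"wy": 0,"wz": 0},
  {"tx": 0,"ty": 0,"tz": 0,"wx": 0,"wy": 0,"wz": 0},
  {"tx": 0,"ty": 0,"tz": 0,"wx": 0,"wy": 0,"wz": 0},
], gripper=-1, squeeze=40)

```text
clock: 10.05
position: [0.5813, 0.0747, 0.1129]
ee_rot: [[-1.0, 0.026, 0.005], [0.026, 1.0, -0.001], [-0.005, -0.001, -1.0]]
force: [-0.4, -3.2, 6.7]
gripper_width: 0.0105
gripper_force: 39.2
```

>>> move_arm([
  {"tx": 0,"ty": -0.2,"tz": 1.9,"wx": 0,"wy": 0,"wz": 0},
  {"tx": 0,"ty": -0.7,"tz": 3.7,"wx": 0,"wy": 0,"wz": 0},
  {"tx": 0,"ty": -1.4,"tz": 5.4,"wx": 0,"wy": 0,"wz": 0},
  {"tx": -0.1,"ty": -2.3,"tz": 7.1,"wx": 0,"wy": 0,"wz": 0},
  {"tx": -0.1,"ty": -3.4,"tz": 8.6,"wx": 0,"wy": 0,"wz": 0},
  {"tx": -0.1,"ty": -4.6,"tz": 10.0,"wx": 0,"wy": 0,"wz": 0},
  {"tx": -0.2,"ty": -6.1,"tz": 11.2,"wx": 0,"wy": 0,"wz": 0},
  {"tx": -0.2,"ty": -7.7,"tz": 12.2,"wx": 0,"wy": 0,"wz": 0},
])

```text
clock: 10.72
position: [0.5794, 0.0033, 0.2368]
ee_rot: [[-1.0, 0.024, 0.008], [0.024, 1.0, 0.009], [-0.008, 0.009, -1.0]]
force: [-0.7, 20.9, 15.5]
gripper_width: 0.0103
gripper_force: 40.0
```

>>> move_arm([
  {"tx": 0,"ty": -1.6,"tz": 1.1,"wx": 0,"wy": 0,"wz": 0},
  {"tx": -0.1,"ty": -3.4,"tz": 1.7,"wx": 0,"wy": 0,"wz": 0},
  {"tx": -0.1,"ty": -5.3,"tz": 2.1,"wx": 0,"wy": 0,"wz": 0},
  {"tx": -0.2,"ty": -7.2,"tz": 2.2,"wx": 0,"wy": 0,"wz": 0},
  {"tx": -0.2,"ty": -9.1,"tz": 2.1,"wx": 0,"wy": 0,"wz": 0},
  {"tx": -0.3,"ty": -11,"tz": 1.8,"wx": 0,"wy": 0,"wz": 0},
  {"tx": -0.3,"ty": -12.3,"tz": 1.4,"wx": 0,"wy": 0,"wz": 0},
])

```text
clock: 11.3
position: [0.576, -0.1248, 0.2494]
ee_rot: [[-1.0, 0.026, 0.006], [0.026, 1.0, 0.0], [-0.006, 0.001, -1.0]]
force: [-1.0, 4.4, 8.3]
gripper_width: 0.0098
gripper_force: 43.3
```

>>> move_arm([
  {"tx": 0,"ty": -0.7,"tz": -0.3,"wx": 0,"wy": 0,"wz": 0},
  {"tx": 0,"ty": -1.2,"tz": -0.5,"wx": 0,"wy": 0,"wz": 0},
  {"tx": 0,"ty": -1.5,"tz": -0.6,"wx": 0,"wy": 0,"wz": 0},
  {"tx": 0,"ty": -1.5,"tz": -0.6,"wx": 0,"wy": 0,"wz": 0},
])

```text
clock: 11.63
position: [0.5758, -0.1328, 0.2461]
ee_rot: [[-1.0, 0.024, 0.007], [0.024, 1.0, 0.011], [-0.007, 0.011, -1.0]]
force: [-5.1, 27.3, 27.4]
gripper_width: 0.0099
gripper_force: 45.7
```

>>> move_arm([
  {"tx": 0,"ty": 0.4,"tz": 0.2,"wx": 0,"wy": 0,"wz": 0},
  {"tx": 0,"ty": 0.4,"tz": 0.2,"wx": 0,"wy": 0,"wz": 0},
  {"tx": 0,"ty": 0.4,"tz": 0.2,"wx": 0,"wy": 0,"wz": 0},
  {"tx": 0,"ty": 0.4,"tz": 0.2,"wx": 0,"wy": 0,"wz": 0},
], gripper=0)

```text
clock: 11.97
position: [0.5748, -0.1359, 0.2424]
ee_rot: [[-1.0, 0.026, 0.0], [0.026, 1.0, -0.0], [-0.0, -0.0, -1.0]]
force: [-0.2, -1.0, -0.5]
gripper_width: 0.0424
gripper_force: 0.0
```

>>> move_arm([
  {"tx": 0,"ty": 0,"tz": 3,"wx": 0,"wy": 0,"wz": 0},
  {"tx": 0,"ty": 0,"tz": 6,"wx": 0,"wy": 0,"wz": 0},
  {"tx": -3,"ty": 3,"tz": 8,"wx": 0,"wy": 0,"wz": -0.12},
  {"tx": -6,"ty": 6,"tz": 8,"wx": 0,"wy": 0,"wz": -0.24},
  {"tx": -10,"ty": 9,"tz": 8,"wx": 0,"wy": 0,"wz": -0.36},
  {"tx": -13,"ty": 13,"tz": 8,"wx": 0,"wy": 0,"wz": -0.48},
  {"tx": -16,"ty": 16,"tz": 8,"wx": 0,"wy": 0,"wz": -0.6},
  {"tx": -19,"ty": 20,"tz": 8,"wx": 0,"wy": 0,"wz": -0.72},
])

```text
clock: 12.63
position: [0.4033, 0.0399, 0.3221]
ee_rot: [[-0.732, 0.681, -0.0], [0.681, 0.732, -0.0], [0.0, -0.0, -1.0]]
force: [0.2, 0.2, 0.1]
gripper_width: 0.0427
gripper_force: 0.0
```

Run:
```python
from h import *
s=shot('side','s2'); t=shot('top','t2')
o=get_obs(); print(o['clock'],o['position'],o['gripper_width'],o['force'])
for p in(s,t):
  for n in('spent0','fresh0'): print(n,[(d['location'],round(d['score'],2)) for d in find_in(p,n)][:7])
def crop(p,a,b,c,d,f): return cv2.resize(cv2.convertScaleAbs(p['color'][a:b,c:d,::-1],alpha=1.5),None,fx=f,fy=f,interpolation=cv2.INTER_CUBIC)
a=crop(t,110,230,130,320,2.1);b=crop(s,110,250,150,340,2.1)
cv2.imwrite('pics/v2.png',np.vstack([a,b]))
v=[.577,-.009,-.028]; c,q=np.cos(v[2]),np.sin(v[2])
for x in(-.096,0,.096): print(x,proj(s,[v[0]+c*x,v[1]+q*x,.101])[0],proj(t,[v[0]+c*x,v[1]+q*x,.101])[0])
```

```text
12.7333 [0.40199197 0.04221258 0.32263855] 0.04254224829972303 [ 0.6371892   0.6667168  -0.09462128]
spent0 [([241.2, 203.9], 0.89)]
fresh0 [([170.3, 193.8], 0.96), ([213.1, 158.4], 0.92), ([175.3, 229.6], 0.68), ([150.7, 151.1], 0.66), ([110.3, 203.6], 0.63)]
spent0 []
fresh0 [([201.2, 171.4], 0.94), ([155.9, 205.7], 0.93), ([235.9, 247.3], 0.7), ([173.0, 265.6], 0.67), ([195.1, 226.2], 0.62)]
-0.096 [242.80046162 196.35470278] [267.55530925 200.76499716]
0 [267.35385777 176.2961284 ] [267.81858612 171.17330988]
0.096 [290.00841334 157.79178545] [268.05784335 142.56354149]
```

View pics/v2.png

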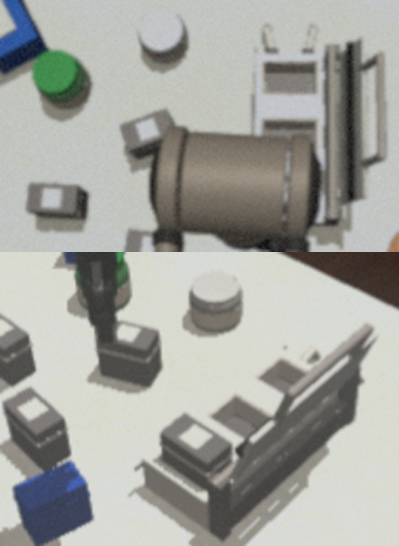

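Only spent0 is there, in bay 0 (its label is at side pixel (243,197)); bays 1 and 2 are empty.

>>> move_arm([
  {"tx": 2,"ty": -1,"tz": 0,"wx": 0,"wy": 0,"wz": -0.12},
  {"tx": 4,"ty": -2,"tz": 0,"wx": 0,"wy": 0,"wz": -0.24},
  {"tx": 6,"ty": -3,"tz": 0,"wx": 0,"wy": 0,"wz": -0.36},
  {"tx": 7.9,"ty": -4.9,"tz": -3,"wx": 0,"wy": 0,"wz": -0.48},
  {"tx": 7.9,"ty": -4.9,"tz": -6,"wx": 0,"wy": 0,"wz": -0.6},
  {"tx": 7.9,"ty": -4.9,"tz": -10,"wx": 0,"wy": 0,"wz": -0.72},
  {"tx": 7.9,"ty": -4.9,"tz": -12,"wx": 0,"wy": 0,"wz": -0.85},
  {"tx": 7.9,"ty": -4.9,"tz": -13,"wx": 0,"wy": 0,"wz": -0.85},
], gripper=1)

```text
clock: 13.6
position: [0.4831, -0.0108, 0.1881]
ee_rot: [[0.029, 1.0, -0.007], [1.0, -0.029, 0.001], [0.001, -0.007, -1.0]]
force: [-0.1, -0.2, 0.7]
gripper_width: 0.0852
gripper_force: 0.0
```

>>> move_arm([
  {"tx": 0,"ty": 0,"tz": 0,"wx": 0,"wy": 0,"wz": 0},
  {"tx": 0,"ty": 0,"tz": 0,"wx": 0,"wy": 0,"wz": 0},
])

```text
clock: 13.77
position: [0.4847, -0.0106, 0.1917]
ee_rot: [[0.021, 1.0, -0.001], [1.0, -0.021, 0.0], [0.0, -0.001, -1.0]]
force: [-0.1, -0.7, 0.0]
gripper_width: 0.0853
gripper_force: 0.0
```

>>> move_arm([
  {"tx": -0.3,"ty": 0.4,"tz": -4,"wx": 0,"wy": 0,"wz": 0},
  {"tx": -0.3,"ty": 0.4,"tz": -7,"wx": 0,"wy": 0,"wz": 0},
  {"tx": -0.3,"ty": 0.4,"tz": -9.5,"wx": 0,"wy": 0,"wz": 0},
  {"tx": -0.3,"ty": 0.4,"tz": -10.6,"wx": 0,"wy": 0,"wz": 0},
  {"tx": -0.3,"ty": 0.4,"tz": -10.6,"wx": 0,"wy": 0,"wz": 0},
])

```text
clock: 14.18
position: [0.4809, -0.0059, 0.0849]
ee_rot: [[0.02, 1.0, -0.003], [1.0, -0.02, 0.0], [0.0, -0.003, -1.0]]
force: [-0.3, 0.8, -0.1]
gripper_width: 0.0854
gripper_force: 0.0
```

>>> move_arm([
  {"tx": 0,"ty": 0,"tz": 0,"wx": 0,"wy": 0,"wz": 0},
  {"tx": 0,"ty": 0,"tz": 0,"wx": 0,"wy": 0,"wz": 0},
  {"tx": 0,"ty": 0,"tz": 0,"wx": 0,"wy": 0,"wz": 0},
  {"tx": 0,"ty": 0,"tz": 0,"wx": 0,"wy": 0,"wz": 0},
  {"tx": 0,"ty": 0,"tz": 0,"wx": 0,"wy": 0,"wz": 0},
], gripper=-0.6, squeeze=30)

```text
clock: 14.6
position: [0.4821, -0.0057, 0.0874]
ee_rot: [[0.02, 1.0, 0.003], [1.0, -0.02, -0.001], [-0.001, 0.003, -1.0]]
force: [0.1, -0.6, 1.1]
gripper_width: 0.0456
gripper_force: 37.0
```

>>> move_arm([
  {"tx": 0,"ty": 0,"tz": 2,"wx": 0,"wy": 0,"wz": 0},
  {"tx": 0,"ty": 0,"tz": 5,"wx": 0,"wy": 0,"wz": 0},
  {"tx": 0,"ty": 0,"tz": 9,"wx": 0,"wy": 0,"wz": 0},
  {"tx": -2,"ty": 0,"tz": 12,"wx": 0,"wy": 0,"wz": 0},
  {"tx": -4,"ty": 0,"tz": 15,"wx": 0,"wy": 0,"wz": 0},
  {"tx": -5,"ty": 0,"tz": 18,"wx": 0,"wy": 0,"wz": 0},
  {"tx": -5.5,"ty": 0,"tz": 21,"wx": 0,"wy": 0,"wz": 0},
  {"tx": -5.5,"ty": -1,"tz": 24,"wx": 0,"wy": 0,"wz": 0},
])

```text
clock: 15.27
position: [0.4244, -0.0143, 0.3281]
ee_rot: [[0.019, 1.0, -0.0], [1.0, -0.019, 0.001], [0.001, -0.0, -1.0]]
force: [1.4, -0.1, -2.7]
gripper_width: 0.0457
gripper_force: 33.8
```

>>> move_arm([
  {"tx": 0,"ty": -3.5,"tz": 0,"wx": 0,"wy": 0,"wz": 0},
  {"tx": 0,"ty": -7.5,"tz": 0,"wx": 0,"wy": 0,"wz": 0},
  {"tx": 0,"ty": -11.5,"tz": 0,"wx": 0,"wy": 0,"wz": 0},
  {"tx": 0,"ty": -15.5,"tz": 0,"wx": 0,"wy": 0,"wz": 0},
  {"tx": 0,"ty": -19.5,"tz": 0,"wx": 0,"wy": 0,"wz": 0},
  {"tx": 1,"ty": -23.5,"tz": 0,"wx": 0,"wy": 0,"wz": 0},
  {"tx": 3,"ty": -27,"tz": 0,"wx": 0,"wy": 0,"wz": 0.02},
  {"tx": 4.9,"ty": -30,"tz": 0,"wx": 0,"wy": 0,"wz": 0.02},
])

```text
clock: 15.93
position: [0.4749, -0.3181, 0.3264]
ee_rot: [[0.002, 1.0, 0.0], [1.0, -0.002, -0.0], [-0.0, 0.0, -1.0]]
force: [1.7, -0.4, -1.5]
gripper_width: 0.0455
gripper_force: 32.8
```

>>> move_arm([
  {"tx": 0,"ty": -3.2,"tz": 0,"wx": 0,"wy": 0,"wz": 0},
  {"tx": 0,"ty": -3.2,"tz": -4,"wx": 0,"wy": 0,"wz": 0},
  {"tx": 0,"ty": -3.2,"tz": -8,"wx": 0,"wy": 0,"wz": 0},
  {"tx": 0,"ty": -3.2,"tz": -12,"wx": 0,"wy": 0,"wz": 0},
  {"tx": 0,"ty": -3.2,"tz": -16,"wx": 0,"wy": 0,"wz": 0},
  {"tx": 0,"ty": -3.2,"tz": -20,"wx": 0,"wy": 0,"wz": 0},
  {"tx": 0,"ty": -3.2,"tz": -22,"wx": 0,"wy": 0,"wz": 0},
  {"tx": 0,"ty": -3.2,"tz": -22,"wx": 0,"wy": 0,"wz": 0},
])

```text
clock: 16.6
position: [0.4725, -0.345, 0.1009]
ee_rot: [[0.001, 1.0, -0.008], [1.0, -0.001, 0.008], [0.008, -0.008, -1.0]]
force: [-1.2, 0.5, -1.3]
gripper_width: 0.0456
gripper_force: 31.8
```

>>> move_arm([
  {"tx": 0,"ty": 0,"tz": -1.5,"wx": 0,"wy": 0,"wz": 0},
  {"tx": 0,"ty": 0,"tz": -2.5,"wx": 0,"wy": 0,"wz": 0},
  {"tx": 0,"ty": 0,"tz": -3.2,"wx": 0,"wy": 0,"wz": 0},
  {"tx": 0,"ty": 0,"tz": -3.5,"wx": 0,"wy": 0,"wz": 0},
  {"tx": 0,"ty": 0,"tz": -3.5,"wx": 0,"wy": 0,"wz": 0},
])

```text
clock: 17.02
position: [0.4752, -0.3475, 0.0715]
ee_rot: [[0.0, 1.0, -0.0], [1.0, -0.0, 0.0], [0.0, -0.0, -1.0]]
force: [-0.5, 0.1, -2.0]
gripper_width: 0.0457
gripper_force: 31.9
```

>>> move_arm([
  {"tx": 0,"ty": 0,"tz": -0.2,"wx": 0,"wy": 0,"wz": 0},
  {"tx": 0,"ty": 0,"tz": -0.2,"wx": 0,"wy": 0,"wz": 0},
  {"tx": 0,"ty": 0,"tz": -0.2,"wx": 0,"wy": 0,"wz": 0},
])

```text
clock: 17.27
position: [0.4754, -0.3477, 0.0699]
ee_rot: [[0.0, 1.0, 0.001], [1.0, -0.0, -0.001], [-0.001, 0.001, -1.0]]
force: [0.1, 0.8, -2.6]
gripper_width: 0.0456
gripper_force: 31.9
```

>>> move_arm([
  {"tx": 0,"ty": 0,"tz": -0.4,"wx": 0,"wy": 0,"wz": 0},
  {"tx": 0,"ty": 0,"tz": -0.4,"wx": 0,"wy": 0,"wz": 0},
  {"tx": 0,"ty": 0,"tz": -0.4,"wx": 0,"wy": 0,"wz": 0},
])

```text
clock: 17.52
position: [0.4754, -0.3488, 0.067]
ee_rot: [[0.0, 1.0, 0.002], [1.0, -0.0, -0.003], [-0.003, 0.002, -1.0]]
force: [-2.9, -2.1, 6.7]
gripper_width: 0.0455
gripper_force: 32.4
```

>>> move_arm([
  {"tx": 0,"ty": 0,"tz": -0.2,"wx": 0,"wy": 0,"wz": 0},
  {"tx": 0,"ty": 0,"tz": -0.2,"wx": 0,"wy": 0,"wz": 0},
  {"tx": 0,"ty": 0,"tz": -0.2,"wx": 0,"wy": 0,"wz": 0},
])

```text
clock: 17.77
position: [0.4754, -0.3489, 0.0669]
ee_rot: [[0.0, 1.0, 0.002], [1.0, -0.0, -0.004], [-0.004, 0.002, -1.0]]
force: [-8.1, 1.1, 20.8]
gripper_width: 0.0456
gripper_force: 34.1
```

>>> move_arm([
  {"tx": 0,"ty": 0,"tz": 0.3,"wx": 0,"wy": 0,"wz": 0},
  {"tx": 0,"ty": 0,"tz": 0.3,"wx": 0,"wy": 0,"wz": 0},
  {"tx": 0,"ty": 0,"tz": 0.3,"wx": 0,"wy": 0,"wz": 0},
  {"tx": 0,"ty": 0,"tz": 0.3,"wx": 0,"wy": 0,"wz": 0},
], gripper=1)

```text
clock: 18.1
position: [0.4752, -0.3474, 0.0662]
ee_rot: [[0.0, 1.0, 0.0], [1.0, -0.0, 0.0], [0.0, 0.0, -1.0]]
force: [-0.3, 0.1, 0.8]
gripper_width: 0.0857
gripper_force: 0.0
```

>>> move_arm([
  {"tx": 0,"ty": 0,"tz": 3,"wx": 0,"wy": 0,"wz": 0},
  {"tx": 0,"ty": 0,"tz": 7,"wx": 0,"wy": 0,"wz": 0},
  {"tx": 0,"ty": 0,"tz": 11,"wx": 0,"wy": 0,"wz": 0},
  {"tx": 0,"ty": 0,"tz": 15,"wx": 0,"wy": 0,"wz": 0},
  {"tx": 0,"ty": 0,"tz": 19,"wx": 0,"wy": 0,"wz": 0},
  {"tx": -2,"ty": 3,"tz": 22,"wx": 0,"wy": 0,"wz": 0},
  {"tx": -5,"ty": 6,"tz": 25,"wx": 0,"wy": 0,"wz": 0},
])

```text
clock: 18.68
position: [0.4345, -0.2965, 0.3088]
ee_rot: [[0.001, 1.0, 0.002], [1.0, -0.001, -0.001], [-0.001, 0.002, -1.0]]
force: [0.3, 0.4, -0.8]
gripper_width: 0.0851
gripper_force: 0.0
```

```bash
cat >> h.py <<'E'
from scipy.optimize import minimize
def fitcas(t,x,y,yaw,ztop=.075,verb=False):
    """fit a cassette's dark visible region (box mask) in the top picture by IoU on the dark mask"""
    g=cv2.GaussianBlur(cv2.cvtColor(t['color'],cv2.COLOR_RGB2GRAY),(3,3),0).astype(float)
    F=8
    c=proj(t,[x,y,ztop])[0]; x0,y0=np.round(c).astype(int)-24
    G=cv2.resize(g[y0:y0+48,x0:x0+48],None,fx=F,fy=F,interpolation=cv2.INTER_CUBIC)
    def val(v):
        # mean edge contrast across the top face's outline
        cc,q=np.cos(v[2]),np.sin(v[2]); tot=0
        out=[]
        for off in(-.004,.004):
            hx,hy=.023+off,.040+off
            k=np.linspace(-.9,.9,30)
            P=np.concatenate([np.c_[hx*np.ones(30),hy*k],np.c_[-hx*np.ones(30),hy*k],np.c_[hx*k,hy*np.ones(30)],np.c_[hx*k,-hy*np.ones(30)]])
            W=np.c_[v[0]+cc*P[:,0]-q*P[:,1],v[1]+q*P[:,0]+cc*P[:,1],np.full(120,ztop)]
            uv=((proj(t,W)-[x0,y0]+.5)*F-.5).astype(np.float32)
            out.append(cv2.remap(G.astype(np.float32),uv[:,0],uv[:,1],1).ravel())
        d=(out[1]-out[0]).reshape(4,30).mean(1)
        return -np.abs(d).sum()   # dark sides count too
    best=min((minimize(val,[x+a,y+b,yaw+w],method='Nelder-Mead',options=dict(initial_simplex=np.array([[x+a,y+b,yaw+w],[x+a+.004,y+b,yaw+w],[x+a,y+b+.004,yaw+w],[x+a,y+b,yaw+w+.1]]),xatol=1e-4,fatol=.01)) for a in(-.004,.004) for b in(-.004,.004) for w in(-.12,.12)),key=lambda r:r.fun)
    return best.x,best.fun
E
python3 - <<'E'
from h import *
s=shot('side','s3'); t=shot('top','t3')
o=get_obs(); print(o['clock'],o['position'],o['gripper_width'],o['force'])
F=[(d['location'],round(d['score'],2)) for d in find_in(t,'fresh0')][:6]; print(F)
print(find_in(s,'fresh0')[:6]); print(find_in(s,'spent0')[:2])
g=[]
i=cv2.resize(cv2.convertScaleAbs(t['color'][140:280,130:260,::-1],alpha=1.5),None,fx=4,fy=4,interpolation=cv2.INTER_CUBIC)
for (x,y,w) in [(.587,.211,.35),(.481,.362,.0),(.34,.206,0)]:
    # guess yaw of its y axis: long side near world y
    v,f=fitcas(t,x,y,w); print(np.round(v,4),f)
    c,q=np.cos(v[2]),np.sin(v[2]); P=[[v[0]+c*a-q*b,v[1]+q*a+c*b,.075] for a,b in((.023,.04),(-.023,.04),(-.023,-.04),(.023,-.04))]
    cv2.polylines(i,[(((proj(t,P)-[130,140]+.5)*4-.5)).astype(int)],True,(0,0,255),1)
cv2.imwrite('pics/fit.png',i)
E
```

```text
18.7833 [ 0.43313952 -0.29472421  0.31213116] 0.08592219317682503 [-0.14865263  0.64393013  0.93193943]
[([174.7, 266.4], 0.89), ([204.2, 175.0], 0.79), ([237.7, 244.8], 0.66), ([155.8, 206.4], 0.62), ([198.2, 226.9], 0.6)]
[{'location': [167.7, 194.2], 'score': 0.91}, {'location': [176.9, 229.4], 'score': 0.76}, {'location': [211.8, 159.3], 'score': 0.67}, {'location': [120.1, 200.4], 'score': 0.67}, {'location': [153.3, 151.6], 'score': 0.63}]
[{'location': [355.1, 285.6], 'score': 0.65}]
[0.5894 0.2137 0.3266] -145.04119873046875
[ 0.4828  0.3629 -0.0971] -114.53075408935547
[0.3927 0.1993 0.0046] -209.7158966064453
```

View pics/fit.png

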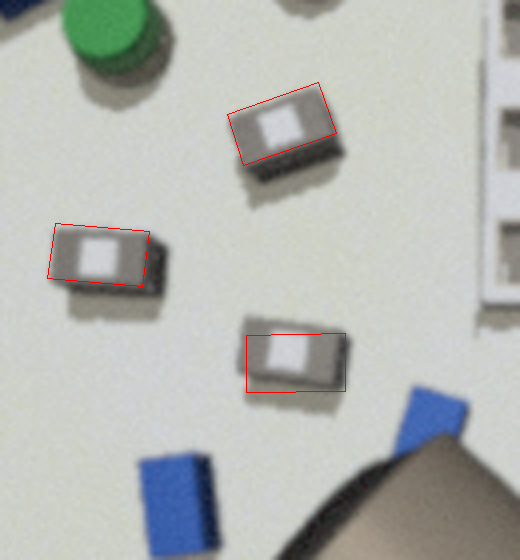

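```bash
cat >> h.py <<'E'
def label(t,x,y):
    g=cv2.cvtColor(t['color'],cv2.COLOR_RGB2GRAY).astype(float)
    c=np.round(proj(t,[x,y,.075])[0]).astype(int); w=g[c[1]-5:c[1]+6,c[0]-5:c[0]+6]
    G=np.clip(w-90,0,None); yy,xx=np.mgrid[-5:6,-5:6]
    return onz(t,(c[0]+(G*xx).sum()/G.sum(),c[1]+(G*yy).sum()/G.sum()),.0755)
E
python3 - <<'E'
from h import *
t=shot('top')
for (x,y,w) in [(.588,.2115,.33),(.481,.362,-.08),(.402,.203,-.1)]:
    v,f=fitcas(t,x,y,w); print(np.round(v,4),f, label(t,x,y))
E
```

```text
[0.5893 0.2137 0.3326] -144.1163787841797 [0.58773841 0.21392356 0.0755    ]
[ 0.4828  0.3628 -0.1028] -117.86308288574219 [0.48106423 0.36299035 0.0755    ]
[ 0.4048  0.1972 -0.1965] -126.83680725097656 [0.40282666 0.20570814 0.0755    ]
```

>>> move_arm([
  {"tx": -1,"ty": 4,"tz": 0,"wx": 0,"wy": 0,"wz": -0.04},
  {"tx": -1,"ty": 8,"tz": 0,"wx": 0,"wy": 0,"wz": -0.12},
  {"tx": -1,"ty": 12,"tz": 0,"wx": 0,"wy": 0,"wz": -0.12},
  {"tx": -1,"ty": 16,"tz": 0,"wx": 0,"wy": 0,"wz": -0.12},
  {"tx": -1,"ty": 20,"tz": 0,"wx": 0,"wy": 0,"wz": -0.12},
  {"tx": -1,"ty": 24,"tz": 0,"wx": 0,"wy": 0,"wz": -0.12},
  {"tx": -1,"ty": 28,"tz": 0,"wx": 0,"wy": 0,"wz": -0.12},
  {"tx": -1,"ty": 32,"tz": 0,"wx": 0,"wy": 0,"wz": -0.12},
])

```text
clock: 19.65
position: [0.424, 0.0251, 0.3059]
ee_rot: [[0.121, 0.993, -0.003], [0.993, -0.121, 0.0], [-0.0, -0.003, -1.0]]
force: [1.1, 0.2, -0.3]
gripper_width: 0.0852
gripper_force: 0.0
```

>>> move_arm([
  {"tx": -1,"ty": 4,"tz": 0,"wx": 0,"wy": 0,"wz": 0},
  {"tx": -2,"ty": 8,"tz": 0,"wx": 0,"wy": 0,"wz": 0},
  {"tx": -2,"ty": 12,"tz": -1,"wx": 0,"wy": 0,"wz": 0},
  {"tx": -2,"ty": 15.5,"tz": -3,"wx": 0,"wy": 0,"wz": 0},
  {"tx": -2,"ty": 18,"tz": -6,"wx": 0,"wy": 0,"wz": 0},
  {"tx": -2,"ty": 18,"tz": -10,"wx": 0,"wy": 0,"wz": 0},
  {"tx": -2,"ty": 18,"tz": -12,"wx": 0,"wy": 0,"wz": 0},
  {"tx": -2,"ty": 18,"tz": -12,"wx": 0,"wy": 0,"wz": 0},
])

```text
clock: 20.32
position: [0.4012, 0.2031, 0.1817]
ee_rot: [[0.119, 0.993, -0.011], [0.993, -0.119, -0.004], [-0.005, -0.011, -1.0]]
force: [0.1, -0.6, 0.2]
gripper_width: 0.0855
gripper_force: 0.0
```

>>> move_arm([
  {"tx": 0,"ty": 0,"tz": 0,"wx": 0,"wy": 0,"wz": 0},
  {"tx": 0,"ty": 0,"tz": 0,"wx": 0,"wy": 0,"wz": 0},
])

```text
clock: 20.48
position: [0.405, 0.2035, 0.188]
ee_rot: [[0.121, 0.993, 0.001], [0.993, -0.121, 0.0], [0.0, 0.001, -1.0]]
force: [0.0, 0.2, 0.4]
gripper_width: 0.0855
gripper_force: 0.0
```

Run:
```python
from h import *
s=shot('side'); t=shot('top')
o=get_obs(); print(o['clock'],o['position'],np.round(o['ee_rot'][:,1],3) if hasattr(o['ee_rot'],'shape') else o['ee_rot'])
i=cv2.resize(cv2.convertScaleAbs(s['color'][120:260,90:260,::-1],alpha=1.5),None,fx=4,fy=4,interpolation=cv2.INTER_CUBIC)
for x,y,w,col in((.403,.205,-.12,(0,0,255)),(.481,.363,-.09,(0,0,255)),(.588,.214,.33,(0,0,255))):
    c,q=np.cos(w),np.sin(w); P=[[x+c*a-q*b,y+q*a+c*b,.075] for a,b in((.023,.04),(-.023,.04),(-.023,-.04),(.023,-.04))]
    cv2.polylines(i,[(((proj(s,P)-[90,120]+.5)*4-.5)).astype(int)],True,col,1)
cv2.imwrite('pics/c1.png',i)
```

```text
20.5833 [0.4051847  0.20347883 0.18871146] [ 0.993 -0.121  0.003]
```

View pics/c1.png

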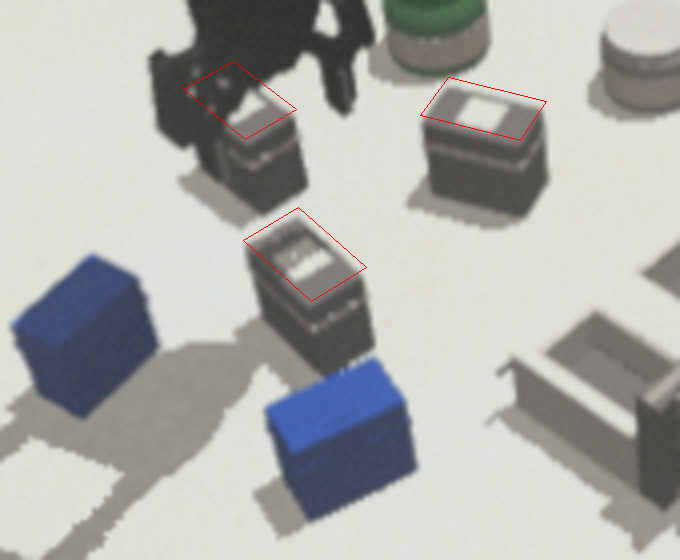

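>>> move_arm([
  {"tx": -0.2,"ty": 0.2,"tz": -4,"wx": 0,"wy": 0,"wz": 0},
  {"tx": -0.2,"ty": 0.2,"tz": -8,"wx": 0,"wy": 0,"wz": 0},
  {"tx": -0.2,"ty": 0.2,"tz": -11,"wx": 0,"wy": 0,"wz": 0},
  {"tx": -0.2,"ty": 0.2,"tz": -12.6,"wx": 0,"wy": 0,"wz": 0},
  {"tx": -0.2,"ty": 0.2,"tz": -12.6,"wx": 0,"wy": 0,"wz": 0},
])

```text
clock: 21.0
position: [0.401, 0.2048, 0.0595]
ee_rot: [[0.121, 0.993, -0.004], [0.993, -0.121, -0.001], [-0.002, -0.003, -1.0]]
force: [-0.3, -0.2, 0.2]
gripper_width: 0.0857
gripper_force: 0.0
```

>>> move_arm([
  {"tx": 0,"ty": 0,"tz": 0,"wx": 0,"wy": 0,"wz": 0},
  {"tx": 0,"ty": 0,"tz": 0,"wx": 0,"wy": 0,"wz": 0},
  {"tx": 0,"ty": 0,"tz": 0,"wx": 0,"wy": 0,"wz": 0},
  {"tx": 0,"ty": 0,"tz": 0,"wx": 0,"wy": 0,"wz": 0},
  {"tx": 0,"ty": 0,"tz": 0,"wx": 0,"wy": 0,"wz": 0},
], gripper=-0.6)

```text
clock: 21.42
position: [0.4029, 0.2058, 0.063]
ee_rot: [[0.12, 0.993, 0.003], [0.993, -0.12, 0.001], [0.001, 0.003, -1.0]]
force: [-1.9, -1.0, 5.3]
gripper_width: 0.0453
gripper_force: 35.2
```

>>> move_arm([
  {"tx": 0,"ty": 0,"tz": 2,"wx": 0,"wy": 0,"wz": 0},
  {"tx": 0,"ty": 0,"tz": 5,"wx": 0,"wy": 0,"wz": 0.04},
  {"tx": 0,"ty": 0,"tz": 9,"wx": 0,"wy": 0,"wz": 0.09},
  {"tx": 1,"ty": -3,"tz": 11,"wx": 0,"wy": 0,"wz": 0.09},
  {"tx": 2.5,"ty": -7,"tz": 11,"wx": 0,"wy": 0,"wz": 0.09},
  {"tx": 4,"ty": -10.5,"tz": 11,"wx": 0,"wy": 0,"wz": 0.09},
  {"tx": 5.5,"ty": -14,"tz": 11,"wx": 0,"wy": 0,"wz": 0.09},
  {"tx": 6.5,"ty": -17,"tz": 11,"wx": 0,"wy": 0,"wz": 0.09},
])

```text
clock: 22.08
position: [0.4681, 0.0332, 0.1726]
ee_rot: [[0.031, 1.0, 0.003], [1.0, -0.031, -0.001], [-0.0, 0.003, -1.0]]
force: [1.0, 0.1, -2.8]
gripper_width: 0.0461
gripper_force: 31.8
```

>>> move_arm([
  {"tx": 1.3,"ty": -4.2,"tz": 0,"wx": 0,"wy": 0,"wz": 0},
  {"tx": 1.3,"ty": -4.2,"tz": 0,"wx": 0,"wy": 0,"wz": 0},
  {"tx": 1.3,"ty": -4.2,"tz": 0,"wx": 0,"wy": 0,"wz": 0},
  {"tx": 1.3,"ty": -4.2,"tz": 0,"wx": 0,"wy": 0,"wz": 0},
])

```text
clock: 22.42
position: [0.4795, -0.0064, 0.1716]
ee_rot: [[0.032, 0.999, 0.0], [0.999, -0.032, 0.0], [0.0, 0.0, -1.0]]
force: [-0.4, 0.7, -3.0]
gripper_width: 0.0456
gripper_force: 31.9
```

```bash
cat > chk.py <<'E'
from h import *
import sys
s=shot('side'); t=shot('top')
o=get_obs(); P=o['position']; R=np.array(o['ee_rot']); print(o['clock'],P,np.round(R[:,1],3),o['gripper_width'],o['force'])
i=cv2.resize(cv2.convertScaleAbs(s['color'][120:240,200:330,::-1],alpha=1.5),None,fx=4.5,fy=4.5,interpolation=cv2.INTER_CUBIC)
def dr(P,c): cv2.polylines(i,[(((proj(s,P)-[200,120]+.5)*4.5-.5)).astype(int)],True,c,1)
def rect(x,y,w,z,hx,hy): 
    c,q=np.cos(w),np.sin(w); return [[x+c*a-q*b,y+q*a+c*b,z] for a,b in((hx,hy),(-hx,hy),(-hx,-hy),(hx,-hy))]
v=(.577,-.010,-.028)
for x in(-.096,0,.096): dr(rect(v[0]+np.cos(v[2])*x,v[1]+np.sin(v[2])*x,v[2],.055,.0255,.0425),(0,0,255))
w=np.arctan2(R[1,1],R[0,1]); w=(w+np.pi/2)%np.pi-np.pi/2
dr(rect(P[0],P[1],w,P[2]-.061,.023,.04),(0,255,0)); dr(rect(P[0],P[1],w,P[2]+.014,.023,.04),(0,255,0))
cv2.imwrite(f'pics/{sys.argv[1]}.png',i)
E
python3 chk.py ins0
```

```text
22.5167 [ 0.47940533 -0.00538256  0.17155331] [ 1.    -0.029 -0.   ] 0.04561061646954273 [-0.59416672  0.28537725 -2.75952122]
```

View pics/ins0.png

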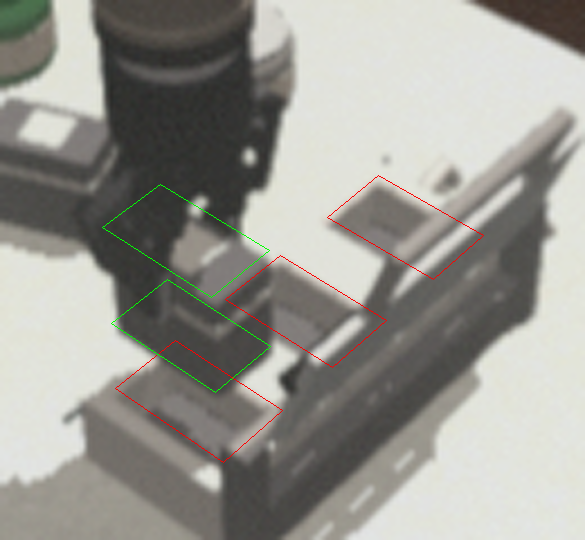

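>>> move_arm([
  {"tx": 0.2,"ty": -0.15,"tz": -2,"wx": 0,"wy": 0,"wz": 0},
  {"tx": 0.2,"ty": -0.15,"tz": -4,"wx": 0,"wy": 0,"wz": 0},
  {"tx": 0.2,"ty": -0.15,"tz": -5,"wx": 0,"wy": 0,"wz": 0},
  {"tx": 0.2,"ty": -0.15,"tz": -5.5,"wx": 0,"wy": 0,"wz": 0},
  {"tx": 0.2,"ty": -0.15,"tz": -5.8,"wx": 0,"wy": 0,"wz": 0},
  {"tx": 0.2,"ty": -0.15,"tz": -6.1,"wx": 0,"wy": 0,"wz": 0},
  {"tx": 0.2,"ty": -0.15,"tz": -6.1,"wx": 0,"wy": 0,"wz": 0},
])

```text
clock: 23.1
position: [0.4821, -0.0074, 0.1105]
ee_rot: [[0.03, 1.0, 0.001], [1.0, -0.03, 0.0], [0.0, 0.001, -1.0]]
force: [-0.2, 2.0, -3.8]
gripper_width: 0.0453
gripper_force: 31.8
```

Entering the bay with no resistance; continue.

>>> move_arm([
  {"tx": 0,"ty": 0,"tz": -0.5,"wx": 0,"wy": 0,"wz": 0},
  {"tx": 0,"ty": 0,"tz": -1.0,"wx": 0,"wy": 0,"wz": 0},
  {"tx": 0,"ty": 0,"tz": -1.4,"wx": 0,"wy": 0,"wz": 0},
  {"tx": 0,"ty": 0,"tz": -1.8,"wx": 0,"wy": 0,"wz": 0},
  {"tx": 0,"ty": 0,"tz": -1.8,"wx": 0,"wy": 0,"wz": 0},
])

```text
clock: 23.52
position: [0.482, -0.0076, 0.0917]
ee_rot: [[0.031, 1.0, 0.0], [1.0, -0.031, 0.001], [0.001, 0.0, -1.0]]
force: [1.1, 3.7, -3.4]
gripper_width: 0.0457
gripper_force: 31.7
```

>>> move_arm([
  {"tx": 0,"ty": 0,"tz": -0.3,"wx": 0,"wy": 0,"wz": 0},
  {"tx": 0,"ty": 0,"tz": -0.3,"wx": 0,"wy": 0,"wz": 0},
  {"tx": 0,"ty": 0,"tz": -0.3,"wx": 0,"wy": 0,"wz": 0},
])

```text
clock: 23.77
position: [0.4821, -0.0079, 0.0891]
ee_rot: [[0.031, 1.0, 0.0], [1.0, -0.031, 0.0], [0.0, 0.0, -1.0]]
force: [1.1, 3.5, -2.4]
gripper_width: 0.0454
gripper_force: 31.7
```

>>> move_arm([
  {"tx": 0,"ty": 0,"tz": -0.1,"wx": 0,"wy": 0,"wz": 0},
  {"tx": 0,"ty": 0,"tz": -0.1,"wx": 0,"wy": 0,"wz": 0},
  {"tx": 0,"ty": 0,"tz": -0.1,"wx": 0,"wy": 0,"wz": 0},
  {"tx": 0,"ty": 0,"tz": -0.1,"wx": 0,"wy": 0,"wz": 0},
  {"tx": 0,"ty": 0,"tz": -0.1,"wx": 0,"wy": 0,"wz": 0},
], gripper=1)

```text
clock: 24.18
position: [0.482, -0.0083, 0.0884]
ee_rot: [[0.031, 1.0, 0.0], [1.0, -0.031, -0.0], [-0.0, 0.0, -1.0]]
force: [-0.2, -0.3, 0.1]
gripper_width: 0.0854
gripper_force: 0.0
```

>>> move_arm([
  {"tx": 0,"ty": 0,"tz": 3,"wx": 0,"wy": 0,"wz": 0},
  {"tx": 0,"ty": 0,"tz": 7,"wx": 0,"wy": 0,"wz": 0},
  {"tx": 0,"ty": 0,"tz": 11,"wx": 0,"wy": 0,"wz": 0},
  {"tx": -2,"ty": 3,"tz": 13,"wx": 0,"wy": 0,"wz": 0.06},
  {"tx": -4,"ty": 6,"tz": 13,"wx": 0,"wy": 0,"wz": 0.16},
  {"tx": -5,"ty": 10,"tz": 13,"wx": 0,"wy": 0,"wz": 0.26},
  {"tx": -5,"ty": 12,"tz": 13,"wx": 0,"wy": 0,"wz": 0.36},
  {"tx": -5,"ty": 12,"tz": 13,"wx": 0,"wy": 0,"wz": 0.36},
])

```text
clock: 24.85
position: [0.4311, 0.115, 0.2189]
ee_rot: [[-0.332, 0.943, 0.001], [0.943, 0.332, 0.001], [0.001, 0.002, -1.0]]
force: [-0.4, 0.2, -0.0]
gripper_width: 0.0852
gripper_force: 0.0
```

Run:
```python
from h import *
s=shot('side','s5'); t=shot('top','t5')
o=get_obs(); print(o['clock'],o['position'],np.round(o['ee_rot'],3)[:,1],o['force'])
print([(d['location'],round(d['score'],2)) for d in find_in(t,'fresh0')][:6])
for d in find_in(s,'fresh0')[:6]: print(d['location'],round(d['score'],2))
print('exp',proj(s,[[.588,.214,.06],[.481,.363,.06],[.481,-.007,.09]]))
for (x,y) in [(.588,.2115),(.481,.362)]: print(label(t,x,y))
```

```text
24.95 [0.43180867 0.11239659 0.21845797] [0.946 0.324 0.   ] [-0.1024218  -0.06089138 -0.16155848]
[([266.6, 203.0], 0.94), ([155.2, 207.0], 0.8), ([202.8, 167.9], 0.46)]
[176.7, 229.0] 0.94
[210.8, 158.0] 0.85
[152.3, 151.6] 0.65
[245.1, 201.3] 0.65
[113.5, 203.5] 0.56
exp [[211.0125324  150.57181212]
 [150.35745614 148.27458132]
 [243.14398093 199.40078928]]
[0.59381049 0.21495962 0.0755    ]
[0.4811414  0.36322121 0.0755    ]
```

>>> move_arm([
  {"tx": 3.5,"ty": 2.2,"tz": 0,"wx": 0,"wy": 0,"wz": 0},
  {"tx": 7,"ty": 4.5,"tz": 0,"wx": 0,"wy": 0,"wz": 0},
  {"tx": 10.5,"ty": 6.7,"tz": 0,"wx": 0,"wy": 0,"wz": 0},
  {"tx": 14,"ty": 9,"tz": -1,"wx": 0,"wy": 0,"wz": 0},
  {"tx": 15.7,"ty": 10,"tz": -3,"wx": 0,"wy": 0,"wz": 0},
  {"tx": 15.7,"ty": 10,"tz": -5,"wx": 0,"wy": 0,"wz": 0},
  {"tx": 15.7,"ty": 10,"tz": -5,"wx": 0,"wy": 0,"wz": 0},
  {"tx": 15.7,"ty": 10,"tz": -5,"wx": 0,"wy": 0,"wz": 0},
])

```text
clock: 25.72
position: [0.5885, 0.2106, 0.1668]
ee_rot: [[-0.322, 0.947, -0.004], [0.947, 0.322, -0.001], [0.0, -0.004, -1.0]]
force: [-0.6, 0.7, -0.1]
gripper_width: 0.0854
gripper_force: 0.0
```

>>> move_arm([
  {"tx": 0,"ty": 0.2,"tz": -4,"wx": 0,"wy": 0,"wz": 0},
  {"tx": 0,"ty": 0.2,"tz": -7.5,"wx": 0,"wy": 0,"wz": 0},
  {"tx": 0,"ty": 0.2,"tz": -9.5,"wx": 0,"wy": 0,"wz": 0},
  {"tx": 0,"ty": 0.2,"tz": -10.6,"wx": 0,"wy": 0,"wz": 0},
  {"tx": 0,"ty": 0.2,"tz": -10.6,"wx": 0,"wy": 0,"wz": 0},
])

```text
clock: 26.13
position: [0.5883, 0.213, 0.0615]
ee_rot: [[-0.322, 0.947, -0.002], [0.947, 0.322, -0.001], [0.0, -0.002, -1.0]]
force: [0.2, -0.3, 0.6]
gripper_width: 0.086
gripper_force: 0.0
```

>>> move_arm([
  {"tx": 0,"ty": 0,"tz": 0,"wx": 0,"wy": 0,"wz": 0},
  {"tx": 0,"ty": 0,"tz": 0,"wx": 0,"wy": 0,"wz": 0},
  {"tx": 0,"ty": 0,"tz": 0,"wx": 0,"wy": 0,"wz": 0},
  {"tx": 0,"ty": 0,"tz": 0,"wx": 0,"wy": 0,"wz": 0},
  {"tx": 0,"ty": 0,"tz": 0,"wx": 0,"wy": 0,"wz": 0},
], gripper=-0.6)

```text
clock: 26.55
position: [0.5896, 0.2141, 0.0644]
ee_rot: [[-0.324, 0.946, 0.003], [0.946, 0.324, 0.0], [-0.001, 0.003, -1.0]]
force: [-2.6, -1.4, 6.3]
gripper_width: 0.0458
gripper_force: 34.7
```

>>> move_arm([
  {"tx": 0,"ty": 0,"tz": 3,"wx": 0,"wy": 0,"wz": 0},
  {"tx": 0,"ty": 0,"tz": 7,"wx": 0,"wy": 0,"wz": 0},
  {"tx": 0,"ty": 0,"tz": 11,"wx": 0,"wy": 0,"wz": -0.1},
  {"tx": 1.5,"ty": -4,"tz": 11,"wx": 0,"wy": 0,"wz": -0.2},
  {"tx": 3,"ty": -7.5,"tz": 11,"wx": 0,"wy": 0,"wz": -0.3},
  {"tx": 4.5,"ty": -11,"tz": 11,"wx": 0,"wy": 0,"wz": -0.36},
  {"tx": 6,"ty": -15,"tz": 11,"wx": 0,"wy": 0,"wz": -0.36},
  {"tx": 7.5,"ty": -18.5,"tz": 11,"wx": 0,"wy": 0,"wz": -0.36},
])

```text
clock: 27.22
position: [0.6644, 0.0271, 0.1733]
ee_rot: [[0.03, 1.0, 0.001], [1.0, -0.03, -0.0], [-0.0, 0.001, -1.0]]
force: [0.2, 0.5, -2.7]
gripper_width: 0.0455
gripper_force: 33.6
```

>>> move_arm([
  {"tx": 1,"ty": -4,"tz": 0,"wx": 0,"wy": 0,"wz": 0},
  {"tx": 1,"ty": -4,"tz": 0,"wx": 0,"wy": 0,"wz": 0},
  {"tx": 1,"ty": -4,"tz": 0,"wx": 0,"wy": 0,"wz": 0},
  {"tx": 1,"ty": -4,"tz": 0,"wx": 0,"wy": 0,"wz": 0},
])

```text
clock: 27.55
position: [0.6737, -0.0109, 0.1726]
ee_rot: [[0.031, 1.0, 0.0], [1.0, -0.031, 0.001], [0.001, 0.0, -1.0]]
force: [-0.6, 0.2, -2.1]
gripper_width: 0.0455
gripper_force: 33.3
```

>>> move_arm([
  {"tx": 0,"ty": -0.1,"tz": -2,"wx": 0,"wy": 0,"wz": 0},
  {"tx": 0,"ty": -0.1,"tz": -4,"wx": 0,"wy": 0,"wz": 0},
  {"tx": 0,"ty": -0.1,"tz": -5,"wx": 0,"wy": 0,"wz": 0},
  {"tx": 0,"ty": -0.1,"tz": -5.6,"wx": 0,"wy": 0,"wz": 0},
  {"tx": 0,"ty": -0.1,"tz": -6,"wx": 0,"wy": 0,"wz": 0},
  {"tx": 0,"ty": -0.1,"tz": -6.4,"wx": 0,"wy": 0,"wz": 0},
  {"tx": 0,"ty": -0.1,"tz": -6.4,"wx": 0,"wy": 0,"wz": 0},
])

```text
clock: 28.13
position: [0.6731, -0.0146, 0.113]
ee_rot: [[0.029, 1.0, 0.0], [1.0, -0.029, -0.006], [-0.006, 0.0, -1.0]]
force: [-12.5, -13.5, 20.9]
gripper_width: 0.0459
gripper_force: 41.5
```

>>> move_arm([
  {"tx": -0.1,"ty": -0.15,"tz": 0.8,"wx": 0,"wy": 0,"wz": 0},
  {"tx": -0.15,"ty": -0.25,"tz": 0.8,"wx": 0,"wy": 0,"wz": 0},
  {"tx": -0.15,"ty": -0.25,"tz": 0.8,"wx": 0,"wy": 0,"wz": 0},
  {"tx": -0.15,"ty": -0.25,"tz": 0.4,"wx": 0,"wy": 0,"wz": 0},
  {"tx": -0.15,"ty": -0.25,"tz": 0,"wx": 0,"wy": 0,"wz": 0},
  {"tx": -0.15,"ty": -0.25,"tz": -0.3,"wx": 0,"wy": 0,"wz": 0},
])

```text
clock: 28.63
position: [0.6726, -0.0172, 0.1084]
ee_rot: [[0.029, 1.0, 0.001], [1.0, -0.029, -0.006], [-0.006, 0.002, -1.0]]
force: [-10.6, -15.8, 27.5]
gripper_width: 0.046
gripper_force: 41.2
```

>>> move_arm([
  {"tx": 0,"ty": 0,"tz": 1,"wx": 0,"wy": 0,"wz": 0},
  {"tx": 0,"ty": 0,"tz": 2.5,"wx": 0,"wy": 0,"wz": 0},
  {"tx": 0,"ty": 0,"tz": 2.5,"wx": 0,"wy": 0,"wz": 0},
  {"tx": 0,"ty": 0,"tz": 2.5,"wx": 0,"wy": 0,"wz": 0},
])

```text
clock: 28.97
position: [0.6728, -0.0139, 0.1301]
ee_rot: [[0.03, 1.0, 0.001], [1.0, -0.03, 0.0], [0.0, 0.001, -1.0]]
force: [-0.7, -0.4, -1.8]
gripper_width: 0.0455
gripper_force: 37.5
```

```bash
python3 chk.py ins2
```

```text
29.0667 [ 0.67189054 -0.01397416  0.1288614 ] [ 1.    -0.03  -0.002] 0.045745501513791365 [-0.14149967 -0.23985468 -2.24100411]
```

View pics/ins2.png

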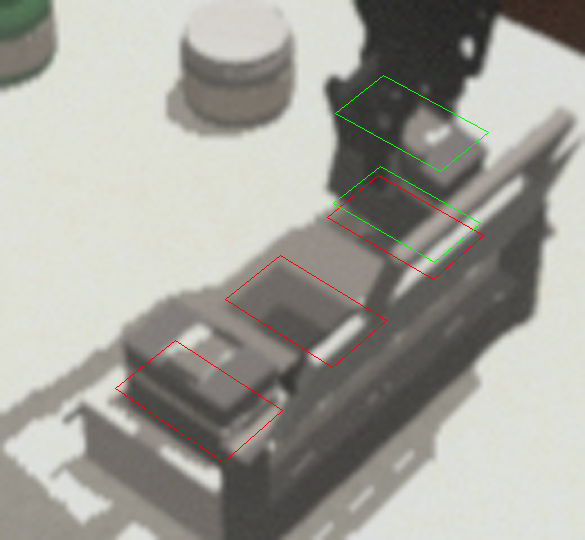

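>>> move_arm([
  {"tx": -0.15,"ty": -0.35,"tz": -0.8,"wx": 0,"wy": 0,"wz": 0},
  {"tx": -0.15,"ty": -0.35,"tz": -1.4,"wx": 0,"wy": 0,"wz": 0},
  {"tx": -0.15,"ty": -0.35,"tz": -1.8,"wx": 0,"wy": 0,"wz": 0},
  {"tx": -0.15,"ty": -0.35,"tz": -2.1,"wx": 0,"wy": 0,"wz": 0},
  {"tx": -0.15,"ty": -0.35,"tz": -2.4,"wx": 0,"wy": 0,"wz": 0},
  {"tx": -0.15,"ty": -0.35,"tz": -2.4,"wx": 0,"wy": 0,"wz": 0},
])

```text
clock: 29.57
position: [0.6701, -0.019, 0.1071]
ee_rot: [[0.03, 1.0, -0.002], [1.0, -0.03, -0.001], [-0.001, -0.002, -1.0]]
force: [-5.5, -3.9, 6.9]
gripper_width: 0.0456
gripper_force: 38.8
```

>>> move_arm([
  {"tx": -0.1,"ty": -0.1,"tz": 0,"wx": 0,"wy": 0,"wz": 0},
  {"tx": -0.1,"ty": -0.1,"tz": -0.4,"wx": 0,"wy": 0,"wz": 0},
  {"tx": -0.1,"ty": -0.1,"tz": -0.7,"wx": 0,"wy": 0,"wz": 0},
  {"tx": -0.1,"ty": -0.1,"tz": -0.7,"wx": 0,"wy": 0,"wz": 0},
])

```text
clock: 29.9
position: [0.6699, -0.0223, 0.102]
ee_rot: [[0.031, 1.0, 0.001], [1.0, -0.031, -0.005], [-0.005, 0.002, -1.0]]
force: [-8.1, -11.6, 16.5]
gripper_width: 0.0455
gripper_force: 41.5
```

Run:
```python
from h import *
s=shot('side','s6'); t=shot('top','t6')
o=get_obs(); P=o['position']; print(P,o['force'],o['wrist_torque'])
def cr(p,a,b,c,d,f): return cv2.resize(cv2.convertScaleAbs(p['color'][a:b,c:d,::-1],alpha=1.8),None,fx=f,fy=f,interpolation=cv2.INTER_CUBIC)
a=cr(s,120,200,255,335,7);b=cr(t,100,180,240,290,5)
u=((proj(s,[[.6735,-.0127,.101],P-[0,0,.0]])-[255,120]+.5)*7-.5).astype(int); print(u)
a2=cv2.copyMakeBorder(b,0,a.shape[0]-b.shape[0],0,0,0); cv2.imwrite('pics/b2.png',np.hstack([a,a2])); print(a.shape,b.shape)
```

```text
[ 0.66993458 -0.02228452  0.10199029] [ -7.7110972  -11.08484133  15.18401457] [-1.34849077  1.58218051  0.34077556]
[[250 267]
 [265 281]]
(560, 560, 3) (400, 250, 3)
```

View pics/b2.png

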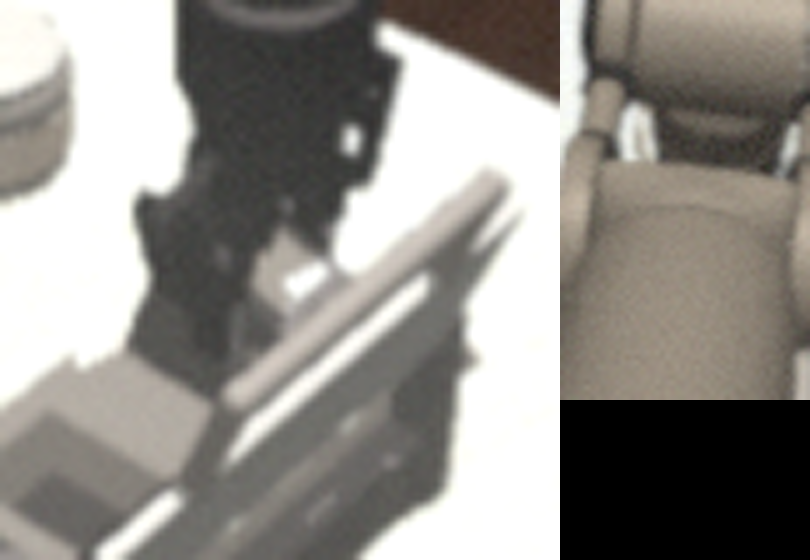

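>>> move_arm([
  {"tx": 0,"ty": 0,"tz": 2,"wx": 0,"wy": 0,"wz": 0},
  {"tx": 0,"ty": 0,"tz": 5,"wx": 0,"wy": 0,"wz": 0},
  {"tx": 0,"ty": 0,"tz": 8,"wx": 0,"wy": 0,"wz": 0},
  {"tx": -1,"ty": 4,"tz": 8,"wx": 0,"wy": 0,"wz": 0},
  {"tx": -3,"ty": 8,"tz": 8,"wx": 0,"wy": 0,"wz": 0},
  {"tx": -5,"ty": 12,"tz": 8,"wx": 0,"wy": 0,"wz": 0},
  {"tx": -7,"ty": 15.5,"tz": 8,"wx": 0,"wy": 0,"wz": 0},
  {"tx": -8,"ty": 19,"tz": 7,"wx": 0,"wy": 0,"wz": 0},
])

```text
clock: 30.67
position: [0.5891, 0.172, 0.1708]
ee_rot: [[0.031, 1.0, 0.003], [1.0, -0.031, 0.0], [0.001, 0.003, -1.0]]
force: [1.6, 0.9, -2.2]
gripper_width: 0.0457
gripper_force: 38.9
```

>>> move_arm([
  {"tx": 0,"ty": 2.5,"tz": -3,"wx": 0,"wy": 0,"wz": 0},
  {"tx": 0,"ty": 2.5,"tz": -6,"wx": 0,"wy": 0,"wz": 0},
  {"tx": 0,"ty": 2.5,"tz": -8.5,"wx": 0,"wy": 0,"wz": 0},
  {"tx": 0,"ty": 2.5,"tz": -9.5,"wx": 0,"wy": 0,"wz": 0},
  {"tx": 0,"ty": 2.5,"tz": -9.5,"wx": 0,"wy": 0,"wz": 0},
])

```text
clock: 31.08
position: [0.5889, 0.1956, 0.0721]
ee_rot: [[0.03, 1.0, -0.004], [1.0, -0.03, -0.0], [-0.001, -0.004, -1.0]]
force: [0.9, -0.6, -2.6]
gripper_width: 0.0455
gripper_force: 38.8
```

Run:
```python
from h import *
s=shot('side','s7'); o=get_obs(); print(o['clock'],o['position'],o['force'],o['gripper_width'],o['wrist_torque'])
i=cv2.resize(cv2.convertScaleAbs(s['color'][110:210,160:280,::-1],alpha=1.5),None,fx=5,fy=5,interpolation=cv2.INTER_CUBIC); cv2.imwrite('pics/held.png',i)
```

```text
31.1333 [0.59002088 0.19538188 0.07391435] [ 0.03370534  0.3439731  -1.41312645] 0.045459917109278325 [-0.08679371 -0.00988813 -0.00228979]
```

View pics/held.png

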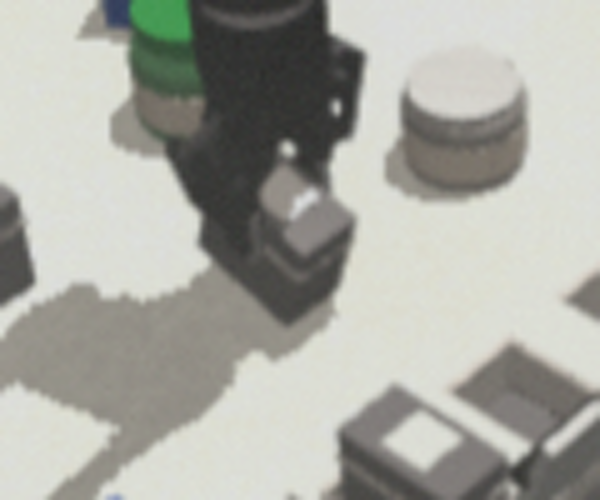

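The view shows the held cassette tilted in the grip, its bottom swung towards +y. I'll press it flat on the counter with a light grip, release it, and measure again.

>>> move_arm([
  {"tx": 0,"ty": 0,"tz": -0.3,"wx": 0,"wy": 0,"wz": 0},
  {"tx": 0,"ty": 0,"tz": -0.5,"wx": 0,"wy": 0,"wz": 0},
  {"tx": 0,"ty": 0,"tz": -0.7,"wx": 0,"wy": 0,"wz": 0},
  {"tx": 0,"ty": 0,"tz": -0.7,"wx": 0,"wy": 0,"wz": 0},
], squeeze=20)

```text
clock: 31.47
position: [0.5912, 0.1954, 0.0698]
ee_rot: [[0.031, 1.0, 0.003], [1.0, -0.031, 0.001], [0.001, 0.003, -1.0]]
force: [-1.8, 0.1, 5.6]
gripper_width: 0.0459
gripper_force: 39.8
```

>>> move_arm([
  {"tx": 0,"ty": 0,"tz": -0.2,"wx": 0,"wy": 0,"wz": 0},
  {"tx": 0,"ty": 0,"tz": -0.3,"wx": 0,"wy": 0,"wz": 0},
  {"tx": 0,"ty": 0,"tz": -0.3,"wx": 0,"wy": 0,"wz": 0},
])

```text
clock: 31.72
position: [0.5914, 0.1964, 0.0691]
ee_rot: [[0.031, 1.0, 0.005], [1.0, -0.031, 0.002], [0.002, 0.005, -1.0]]
force: [-6.3, 2.5, 20.7]
gripper_width: 0.0455
gripper_force: 41.3
```

>>> move_arm([
  {"tx": 0,"ty": 0,"tz": 0.4,"wx": 0,"wy": 0,"wz": 0},
  {"tx": 0,"ty": 0,"tz": 0.4,"wx": 0,"wy": 0,"wz": 0},
  {"tx": 0,"ty": 0,"tz": 0.4,"wx": 0,"wy": 0,"wz": 0},
  {"tx": 0,"ty": 0,"tz": 0.4,"wx": 0,"wy": 0,"wz": 0},
  {"tx": 0,"ty": 0,"tz": 0.4,"wx": 0,"wy": 0,"wz": 0},
], gripper=1)

```text
clock: 32.13
position: [0.59, 0.1953, 0.0682]
ee_rot: [[0.031, 1.0, -0.0], [1.0, -0.031, -0.0], [-0.0, -0.0, -1.0]]
force: [-0.8, 0.4, 0.2]
gripper_width: 0.0856
gripper_force: 0.0
```

>>> move_arm([
  {"tx": 0,"ty": 0,"tz": 4,"wx": 0,"wy": 0,"wz": 0},
  {"tx": 0,"ty": 0,"tz": 8,"wx": 0,"wy": 0,"wz": 0},
  {"tx": 0,"ty": 0,"tz": 12,"wx": 0,"wy": 0,"wz": 0},
  {"tx": -3,"ty": -2,"tz": 14,"wx": 0,"wy": 0,"wz": 0},
  {"tx": -6,"ty": -4,"tz": 15,"wx": 0,"wy": 0,"wz": 0},
  {"tx": -9,"ty": -6,"tz": 15,"wx": 0,"wy": 0,"wz": 0},
  {"tx": -12,"ty": -8,"tz": 15,"wx": 0,"wy": 0,"wz": 0},
  {"tx": -15,"ty": -10,"tz": 15,"wx": 0,"wy": 0,"wz": 0},
])

```text
clock: 32.8
position: [0.4385, 0.0947, 0.2183]
ee_rot: [[0.03, 1.0, 0.0], [1.0, -0.03, -0.0], [-0.0, 0.0, -1.0]]
force: [0.5, -1.2, -0.3]
gripper_width: 0.0857
gripper_force: 0.0
```

Run:
```python
from h import *
t=shot('top','t8'); s=shot('side'); o=get_obs(); print(o['clock'],o['position'])
print([(d['location'],round(d['score'],2)) for d in find_in(t,'fresh0')][:6]); print([(d['location'],round(d['score'],2)) for d in find_in(s,'fresh0')][:6])
print(fitcas(t,.591,.198,-.03),label(t,.591,.198)); print(fitcas(t,.482,.362,-.09),label(t,.481,.362))
print(proj(t,[[.591,.198,.075],[.481,-.007,.101]]))
# spent cassette bay0 label / unit edges in the top picture
c=np.round(proj(t,[.591,.198,.075])[0]).astype(int)
g=cv2.cvtColor(t['color'],cv2.COLOR_RGB2GRAY); print(g[c[1]-14:c[1]+15:2,c[0]-20:c[0]+21:2])
```

```text
32.9 [0.43539306 0.09373941 0.21787827]
[([172.9, 265.8], 0.93), ([266.5, 201.9], 0.88), ([205.8, 163.7], 0.72), ([154.1, 205.7], 0.57)]
[([214.6, 159.6], 0.97), ([176.3, 227.5], 0.9), ([245.4, 203.5], 0.76), ([109.2, 202.1], 0.66), ([149.5, 152.7], 0.56)]
(array([ 0.59499249,  0.21298252, -0.06376124]), np.float64(-87.8381118774414)) [0.60306003 0.20782916 0.0755    ]
(array([ 0.48279829,  0.36279041, -0.10280056]), np.float64(-110.03959655761719)) [0.48108579 0.36319583 0.0755    ]
[[204.76102256 170.11849941]
 [267.77375471 200.77316573]]
[[132 128 132 133 130 130 131 130 129 130 129 131 130 130 130 129 130 128
  131 130 129]
 [129 132 130 132 129 130 129 130 132 130 130 130 130 131 132 131 130 129
  129 130 130]
 [128 129 128 133 132 131 130 130 131 129 130 130 132 130 132 130 132 130
  130 131 129]
 [132 130 122 122 123 124 122 120 123 122 121 121 120 120 129 131 129 128
  130 130 130]
 [132 126  86  80  79  83  94  92  93  95  83  81  83  83 117 129 129 130
  131 130 130]
 [129 124  86  78  76  93 126 129 127 126  91  79  80  73  77 127 128 129
  128 127 126]
 [132 121  78  67  65  65  98 122 120 119  85  78  74  67  56  90  96  88
   89  85  84]
 [132 123  75  70  70  62  48  72  71  70  67  67  67  67  71  67  70  72
   70  73  70]
 [129 115  76  75  76  61  53  72  71  72  74  73  74  71  76  73  75  76
   76  73  77]
 [129  99  78  77  77  57  57  76  78  80  78  79  78  79  78  82  78  79
   82  79  81]
 [128  81  80  81  76  53  63  80  77  80  84  82  79  82  82  82  83  79
   82  83  82]
 [120  64  82  84  79  53  67  82  81  82  81  83  84  81  83  82  83  82
   81  83  82]
 [ 96  60  84  85  82  63  72  83  86  84  84  85  87  87  86  86  85  88
   86  88  88]
 [ 67  63  86  89  85  67  73  89  88  89  90  91  90  88  92  92  92  92
   92  92  90]
 [ 57  66  88  93  88  64  75  91  91  93  95  95  93  95  96  94  93  98
   97  95  96]]
```

>>> move_arm([
  {"tx": -1,"ty": -4,"tz": 0,"wx": 0,"wy": 0,"wz": 0},
  {"tx": -2,"ty": -8,"tz": 0,"wx": 0,"wy": 0,"wz": 0},
  {"tx": -3,"ty": -11,"tz": 0,"wx": 0,"wy": 0,"wz": 0},
])

```text
clock: 33.25
position: [0.4111, -0.0159, 0.2185]
ee_rot: [[0.028, 1.0, 0.001], [1.0, -0.028, -0.001], [-0.001, 0.001, -1.0]]
force: [0.8, 0.2, 0.8]
gripper_width: 0.0854
gripper_force: 0.0
```

Run:
```python
from h import *
t=shot('top','t9'); o=get_obs(); print(o['clock'],o['position'])
F=[d['location'] for d in find_in(t,'fresh0')][:6]; print(F)
g=cv2.cvtColor(t['color'],cv2.COLOR_RGB2GRAY)
X=onz(t,(203.5,169),.0755); print(X)
l=label(t,X[0],X[1]); print('label',l, label(t,l[0],l[1])); print(fitcas(t,l[0],l[1],-.03))
# bays 1,2 dark openings: minAreaRect at mouth
v=(.577,-.010,-.028)
for x in(0,.096):
    c=np.round(proj(t,[v[0]+x,v[1]-.028*x,.055])[0]).astype(int); print(c); print(g[c[1]-10:c[1]+11:2,c[0]-16:c[0]+17])
```

```text
33.3 [ 0.40975199 -0.01966639  0.2183547 ]
[[155.5, 206.9], [174.6, 265.1], [199.8, 172.1], [208.6, 126.9]]
[0.5947566  0.20216248 0.0755    ]
label [0.59486084 0.20955014 0.0755    ] [0.59483832 0.21434509 0.0755    ]
(array([ 0.59483009,  0.20784973, -0.04461884]), np.float64(-126.33055877685547))
[268 175]
[[124 129 129 126 125 128 125 125 128 126 125 126 125 125 125 125 128 125
  125 126 126 125 124 126 126 126 125 126 125 128 129 124 105]
 [127 126 116  98  85  81  82  83  79  80  79  80  84  80  83  84  85  82
   82  86  87  91  90  90  93  90  90  92 103 118 128 125 104]
 [126 125 110  84  62  52  50  50  52  52  50  52  52  51  47  47  51  52
   50  50  51  51  51  51  49  49  49  63  87 115 126 121  98]
 [126 123 110  88  75  69  62  62  60  63  64  62  68  72  63  59  61  57
   60  62  63  59  60  62  60  63  66  72  93 117 126 112  83]
 [105 102  99  85  80  80  81  85  84  83  82  84  86  86  84  84  86  82
   85  84  83  83  86  85  85  83  83  83  98 119 126 111  82]
 [ 66  65  66  65  63  64  74  81  84  83  83  83  85  84  84  84  86  84
   83  83  84  85  83  84  84 
[... 1536 characters left out ...]
0 125 121  97]
 [126 126 125 114  98  86  83  83  84  85  82  85  85  81  82  81  83  82
   81  83  80  84  85  83  86  85  83  80  98 117 126 110  81]
 [126 130 124 115  99  86  84  83  84  85  80  86  81  84  85  84  82  85
   83  81  83  82  83  82  84  86  87  82  98 118 123 109  82]
 [123 129 121 111 103  94  88  90  89  91  91  91  92  89  90  88  88  85
   87  84  88  88  86  86  88  91  92  86  98 118 126 110  83]
 [123 129 131 127 123 126 124 126 122 124 126 123 123 126 120 117 117 119
  124 122 125 121 125 125 123 121 123 124 124 125 125 110  83]
 [125 130 128 129 129 130 130 130 131 129 130 132 130 127 131 131 130 129
  129 130 129 131 127 128 129 129 131 130 128 131 128 109  83]]
```

```bash
cat >> h.py <<'E'
def lab2(t,uv,r=13):
    g=cv2.cvtColor(t['color'],cv2.COLOR_RGB2GRAY); u,v=np.round(uv).astype(int)
    w=g[v-r:v+r+1,u-r:u+r+1]; m=(w>108).astype(np.uint8); n,L,S,C=cv2.connectedComponentsWithStats(m,connectivity=4)
    return [(np.round(onz(t,(u-r+C[k][0],v-r+C[k][1]),.0755),4)[:2],S[k][4]) for k in range(1,n) if 25<S[k][4]<110 and S[k][0]>0 and S[k][1]>0 and S[k][0]+S[k][2]<2*r+1]
E
python3 - <<'E'
from h import *
t=shot('top')
print('A',lab2(t,(200,169))); print('B',lab2(t,(155,205))); print('C',lab2(t,(268,201)))
print(fitcas(t,.595,.213,-.03))
for uv in((267.9,147),(267.8,175)): print(onz(t,uv,.055))
E
```

```text
A [(array([0.5951, 0.2143]), np.int32(76))]
B [(array([0.4804, 0.3632]), np.int32(76))]
C []
(array([ 0.59466571,  0.20772896, -0.03696335]), np.float64(-123.42030334472656))
[ 0.67264526 -0.01170464  0.055     ]
[ 0.57542522 -0.00944146  0.055     ]
```

>>> move_arm([
  {"tx": 1,"ty": 4,"tz": 0,"wx": 0,"wy": 0,"wz": 0},
  {"tx": 3,"ty": 7.5,"tz": 0,"wx": 0,"wy": 0,"wz": 0},
  {"tx": 5.5,"ty": 11,"tz": 0,"wx": 0,"wy": 0,"wz": 0},
  {"tx": 8,"ty": 14,"tz": 0,"wx": 0,"wy": 0,"wz": 0},
  {"tx": 11,"ty": 17,"tz": 0,"wx": 0,"wy": 0,"wz": 0},
  {"tx": 14,"ty": 19.5,"tz": 0,"wx": 0,"wy": 0,"wz": 0},
  {"tx": 17,"ty": 22,"tz": 0,"wx": 0,"wy": 0,"wz": 0},
  {"tx": 18.5,"ty": 23.2,"tz": -2,"wx": 0,"wy": 0,"wz": 0},
])

```text
clock: 34.07
position: [0.5996, 0.2233, 0.201]
ee_rot: [[0.027, 1.0, 0.009], [1.0, -0.027, 0.003], [0.004, 0.009, -1.0]]
force: [0.1, -1.0, 0.6]
gripper_width: 0.0853
gripper_force: 0.0
```

>>> move_arm([
  {"tx": 0,"ty": 0,"tz": -2,"wx": 0,"wy": 0,"wz": 0},
  {"tx": 0,"ty": 0,"tz": -4,"wx": 0,"wy": 0,"wz": 0},
  {"tx": 0,"ty": 0,"tz": -4,"wx": 0,"wy": 0,"wz": 0},
  {"tx": 0,"ty": 0,"tz": -4,"wx": 0,"wy": 0,"wz": 0},
])

```text
clock: 34.4
position: [0.5947, 0.219, 0.1571]
ee_rot: [[0.029, 1.0, -0.003], [1.0, -0.029, -0.0], [-0.0, -0.003, -1.0]]
force: [0.6, 0.4, 0.0]
gripper_width: 0.0852
gripper_force: 0.0
```

>>> move_arm([
  {"tx": 0,"ty": -0.5,"tz": -3,"wx": 0,"wy": 0,"wz": 0},
  {"tx": 0,"ty": -0.5,"tz": -6,"wx": 0,"wy": 0,"wz": 0},
  {"tx": 0,"ty": -0.5,"tz": -8.5,"wx": 0,"wy": 0,"wz": 0},
  {"tx": 0,"ty": -0.5,"tz": -9.5,"wx": 0,"wy": 0,"wz": 0},
  {"tx": 0,"ty": -0.5,"tz": -9.5,"wx": 0,"wy": 0,"wz": 0},
  {"tx": 0,"ty": -0.5,"tz": -9.5,"wx": 0,"wy": 0,"wz": 0},
])

```text
clock: 34.9
position: [0.5961, 0.213, 0.0649]
ee_rot: [[0.03, 1.0, 0.002], [1.0, -0.03, 0.001], [0.001, 0.002, -1.0]]
force: [0.7, 1.0, 0.6]
gripper_width: 0.0854
gripper_force: 0.0
```

>>> move_arm([
  {"tx": 0,"ty": 0,"tz": 0,"wx": 0,"wy": 0,"wz": 0},
  {"tx": 0,"ty": 0,"tz": 0,"wx": 0,"wy": 0,"wz": 0},
  {"tx": 0,"ty": 0,"tz": 0,"wx": 0,"wy": 0,"wz": 0},
  {"tx": 0,"ty": 0,"tz": 0,"wx": 0,"wy": 0,"wz": 0},
  {"tx": 0,"ty": 0,"tz": 0,"wx": 0,"wy": 0,"wz": 0},
], gripper=-0.6, squeeze=40)

```text
clock: 35.32
position: [0.5955, 0.2127, 0.065]
ee_rot: [[0.031, 1.0, 0.002], [1.0, -0.031, 0.001], [0.001, 0.002, -1.0]]
force: [-1.3, 0.3, 5.3]
gripper_width: 0.0449
gripper_force: 42.7
```

>>> move_arm([
  {"tx": 0,"ty": 0,"tz": 2,"wx": 0,"wy": 0,"wz": 0},
  {"tx": 0,"ty": 0,"tz": 5,"wx": 0,"wy": 0,"wz": 0},
  {"tx": 0,"ty": 0,"tz": 9,"wx": 0,"wy": 0,"wz": 0},
  {"tx": 1.5,"ty": -3.5,"tz": 10.5,"wx": 0,"wy": 0,"wz": 0},
  {"tx": 3,"ty": -7,"tz": 10.5,"wx": 0,"wy": 0,"wz": 0},
  {"tx": 4,"ty": -11,"tz": 10.5,"wx": 0,"wy": 0,"wz": 0},
  {"tx": 5.5,"ty": -15,"tz": 10.5,"wx": 0,"wy": 0,"wz": 0},
  {"tx": 6.7,"ty": -18.7,"tz": 10.5,"wx": 0,"wy": 0,"wz": 0},
])

```text
clock: 35.98
position: [0.6625, 0.0236, 0.169]
ee_rot: [[0.03, 1.0, 0.001], [1.0, -0.03, -0.0], [-0.0, 0.001, -1.0]]
force: [0.8, 0.3, -2.2]
gripper_width: 0.0457
gripper_force: 42.1
```

>>> move_arm([
  {"tx": 1,"ty": -3.8,"tz": 0,"wx": 0,"wy": 0,"wz": 0},
  {"tx": 1,"ty": -3.8,"tz": 0,"wx": 0,"wy": 0,"wz": 0},
  {"tx": 1,"ty": -3.8,"tz": -2,"wx": 0,"wy": 0,"wz": 0},
  {"tx": 1,"ty": -3.8,"tz": -4,"wx": 0,"wy": 0,"wz": 0},
  {"tx": 1,"ty": -3.8,"tz": -4,"wx": 0,"wy": 0,"wz": 0},
  {"tx": 1,"ty": -3.8,"tz": -4,"wx": 0,"wy": 0,"wz": 0},
])

```text
clock: 36.48
position: [0.6713, -0.0123, 0.1276]
ee_rot: [[0.03, 1.0, -0.003], [1.0, -0.03, 0.0], [0.0, -0.003, -1.0]]
force: [0.7, -0.6, -1.1]
gripper_width: 0.0455
gripper_force: 41.9
```

>>> move_arm([
  {"tx": 0.05,"ty": 0,"tz": -0.4,"wx": 0,"wy": 0,"wz": 0},
  {"tx": 0.05,"ty": 0,"tz": -0.8,"wx": 0,"wy": 0,"wz": 0},
  {"tx": 0.05,"ty": 0,"tz": -1.1,"wx": 0,"wy": 0,"wz": 0},
  {"tx": 0.05,"ty": 0,"tz": -1.3,"wx": 0,"wy": 0,"wz": 0},
  {"tx": 0.05,"ty": 0,"tz": -1.5,"wx": 0,"wy": 0,"wz": 0},
  {"tx": 0.05,"ty": 0,"tz": -1.5,"wx": 0,"wy": 0,"wz": 0},
])

```text
clock: 36.98
position: [0.6724, -0.0124, 0.1131]
ee_rot: [[0.03, 1.0, -0.0], [1.0, -0.03, 0.0], [-0.0, -0.0, -1.0]]
force: [0.3, 0.6, -1.5]
gripper_width: 0.0456
gripper_force: 42.0
```

Free entry now; lower it to the sprung seat and release.

>>> move_arm([
  {"tx": 0,"ty": 0,"tz": -0.5,"wx": 0,"wy": 0,"wz": 0},
  {"tx": 0,"ty": 0,"tz": -1.0,"wx": 0,"wy": 0,"wz": 0},
  {"tx": 0,"ty": 0,"tz": -1.5,"wx": 0,"wy": 0,"wz": 0},
  {"tx": 0,"ty": 0,"tz": -1.9,"wx": 0,"wy": 0,"wz": 0},
  {"tx": 0,"ty": 0,"tz": -2.1,"wx": 0,"wy": 0,"wz": 0},
  {"tx": 0,"ty": 0,"tz": -2.1,"wx": 0,"wy": 0,"wz": 0},
])

```text
clock: 37.48
position: [0.6723, -0.0125, 0.0916]
ee_rot: [[0.031, 1.0, -0.001], [1.0, -0.031, 0.0], [0.0, -0.001, -1.0]]
force: [-0.2, 0.2, -2.9]
gripper_width: 0.0457
gripper_force: 41.9
```

>>> move_arm([
  {"tx": 0,"ty": 0,"tz": -0.1,"wx": 0,"wy": 0,"wz": 0},
  {"tx": 0,"ty": 0,"tz": -0.1,"wx": 0,"wy": 0,"wz": 0},
  {"tx": 0,"ty": 0,"tz": -0.1,"wx": 0,"wy": 0,"wz": 0},
  {"tx": 0,"ty": 0,"tz": -0.1,"wx": 0,"wy": 0,"wz": 0},
  {"tx": 0,"ty": 0,"tz": -0.1,"wx": 0,"wy": 0,"wz": 0},
], gripper=1)

```text
clock: 37.9
position: [0.6728, -0.0125, 0.0918]
ee_rot: [[0.03, 1.0, 0.001], [1.0, -0.03, -0.0], [-0.0, 0.001, -1.0]]
force: [-1.0, 0.8, -0.2]
gripper_width: 0.0855
gripper_force: 0.0
```

>>> move_arm([
  {"tx": 0,"ty": 0,"tz": 3,"wx": 0,"wy": 0,"wz": 0},
  {"tx": 0,"ty": 0,"tz": 7,"wx": 0,"wy": 0,"wz": 0},
  {"tx": 0,"ty": 0,"tz": 11,"wx": 0,"wy": 0,"wz": 0},
  {"tx": -3,"ty": 2,"tz": 13,"wx": 0,"wy": 0,"wz": 0},
  {"tx": -6.5,"ty": 4,"tz": 13,"wx": 0,"wy": 0,"wz": 0},
  {"tx": -10,"ty": 6,"tz": 13,"wx": 0,"wy": 0,"wz": 0},
  {"tx": -13.5,"ty": 8,"tz": 13,"wx": 0,"wy": 0,"wz": -0.03},
  {"tx": -17,"ty": 10,"tz": 13,"wx": 0,"wy": 0,"wz": -0.06},
])

```text
clock: 38.57
position: [0.5008, 0.0881, 0.2218]
ee_rot: [[0.092, 0.996, 0.001], [0.996, -0.092, 0.0], [0.0, 0.001, -1.0]]
force: [0.6, 0.3, 0.6]
gripper_width: 0.0852
gripper_force: 0.0
```

Run:
```python
from h import *
t=shot('top','t10'); s=shot('side','s10'); o=get_obs(); print(o['clock'],o['position'])
print('B',lab2(t,(155,205)),[d['location'] for d in find_in(t,'fresh0')][:5],[d['location'] for d in find_in(s,'fresh0')][:6])
print('bay2 seated expect',proj(s,[.6725,-.012,.09]),proj(t,[.6725,-.012,.101]))
```

```text
38.6667 [0.49718308 0.08992122 0.22153244]
B [(array([0.4805, 0.3637]), np.int32(79))] [[263.3, 198.8], [171.8, 266.3], [265.5, 144.1], [155.8, 208.0]] [[110.9, 202.1], [174.8, 229.2], [152.8, 153.1], [298.2, 178.8], [281.6, 164.1], [274.3, 194.5]]
bay2 seated expect [[289.84563195 160.85557958]] [[268.15666595 142.69715754]]
```

>>> move_arm([
  {"tx": -0.3,"ty": 4,"tz": 0,"wx": 0,"wy": 0,"wz": 0},
  {"tx": -0.6,"ty": 8,"tz": 0,"wx": 0,"wy": 0,"wz": 0},
  {"tx": -0.9,"ty": 12,"tz": 0,"wx": 0,"wy": 0,"wz": 0},
  {"tx": -1.2,"ty": 16,"tz": 0,"wx": 0,"wy": 0,"wz": 0},
  {"tx": -1.5,"ty": 20,"tz": 0,"wx": 0,"wy": 0,"wz": 0},
  {"tx": -1.8,"ty": 24,"tz": 0,"wx": 0,"wy": 0,"wz": 0},
  {"tx": -1.8,"ty": 27.3,"tz": -2,"wx": 0,"wy": 0,"wz": 0},
  {"tx": -1.8,"ty": 27.3,"tz": -5,"wx": 0,"wy": 0,"wz": 0},
])

```text
clock: 39.43
position: [0.4871, 0.3671, 0.1735]
ee_rot: [[0.086, 0.996, 0.008], [0.996, -0.087, 0.007], [0.007, 0.008, -1.0]]
force: [-0.6, -0.6, -1.0]
gripper_width: 0.0853
gripper_force: 0.0
```

>>> move_arm([
  {"tx": 0,"ty": 0,"tz": 0,"wx": 0,"wy": 0,"wz": 0},
  {"tx": 0,"ty": 0,"tz": 0,"wx": 0,"wy": 0,"wz": 0},
  {"tx": 0,"ty": 0,"tz": 0,"wx": 0,"wy": 0,"wz": 0},
])

```text
clock: 39.68
position: [0.4861, 0.3598, 0.1724]
ee_rot: [[0.092, 0.996, 0.001], [0.996, -0.092, 0.0], [0.0, 0.001, -1.0]]
force: [-0.8, -0.8, 0.7]
gripper_width: 0.0856
gripper_force: 0.0
```

>>> move_arm([
  {"tx": -0.5,"ty": 0.3,"tz": -3,"wx": 0,"wy": 0,"wz": 0},
  {"tx": -0.5,"ty": 0.3,"tz": -6.5,"wx": 0,"wy": 0,"wz": 0},
  {"tx": -0.5,"ty": 0.3,"tz": -9.5,"wx": 0,"wy": 0,"wz": 0},
  {"tx": -0.5,"ty": 0.3,"tz": -10.9,"wx": 0,"wy": 0,"wz": 0},
  {"tx": -0.5,"ty": 0.3,"tz": -10.9,"wx": 0,"wy": 0,"wz": 0},
  {"tx": -0.5,"ty": 0.3,"tz": -10.9,"wx": 0,"wy": 0,"wz": 0},
])

```text
clock: 40.18
position: [0.4811, 0.363, 0.0639]
ee_rot: [[0.092, 0.996, 0.002], [0.996, -0.092, 0.001], [0.001, 0.002, -1.0]]
force: [0.1, -0.5, 1.0]
gripper_width: 0.0855
gripper_force: 0.0
```

>>> move_arm([
  {"tx": 0,"ty": 0,"tz": 0,"wx": 0,"wy": 0,"wz": 0},
  {"tx": 0,"ty": 0,"tz": 0,"wx": 0,"wy": 0,"wz": 0},
  {"tx": 0,"ty": 0,"tz": 0,"wx": 0,"wy": 0,"wz": 0},
  {"tx": 0,"ty": 0,"tz": 0,"wx": 0,"wy": 0,"wz": 0},
  {"tx": 0,"ty": 0,"tz": 0,"wx": 0,"wy": 0,"wz": 0},
], gripper=-0.6)

```text
clock: 40.6
position: [0.4803, 0.3639, 0.0643]
ee_rot: [[0.09, 0.996, 0.002], [0.996, -0.09, 0.001], [0.001, 0.002, -1.0]]
force: [-1.1, 0.0, 5.6]
gripper_width: 0.0454
gripper_force: 39.9
```

>>> move_arm([
  {"tx": 0,"ty": 0,"tz": 2,"wx": 0,"wy": 0,"wz": 0},
  {"tx": 0,"ty": 0,"tz": 5,"wx": 0,"wy": 0,"wz": 0},
  {"tx": 0,"ty": 0,"tz": 9,"wx": 0,"wy": 0,"wz": 0.03},
  {"tx": 1,"ty": -3,"tz": 11,"wx": 0,"wy": 0,"wz": 0.06},
  {"tx": 2,"ty": -7,"tz": 11,"wx": 0,"wy": 0,"wz": 0.06},
  {"tx": 3,"ty": -11,"tz": 11,"wx": 0,"wy": 0,"wz": 0.06},
  {"tx": 4,"ty": -15,"tz": 11,"wx": 0,"wy": 0,"wz": 0.06},
  {"tx": 5,"ty": -19,"tz": 11,"wx": 0,"wy": 0,"wz": 0.06},
])

```text
clock: 41.27
position: [0.5296, 0.1719, 0.1731]
ee_rot: [[0.03, 1.0, 0.001], [1.0, -0.03, 0.0], [0.0, 0.001, -1.0]]
force: [1.4, -0.4, -2.7]
gripper_width: 0.0455
gripper_force: 41.8
```

>>> move_arm([
  {"tx": 1.2,"ty": -4,"tz": 0,"wx": 0,"wy": 0,"wz": 0},
  {"tx": 2.4,"ty": -8,"tz": 0,"wx": 0,"wy": 0,"wz": 0},
  {"tx": 3.6,"ty": -12,"tz": 0,"wx": 0,"wy": 0,"wz": 0},
  {"tx": 4.5,"ty": -16,"tz": 0,"wx": 0,"wy": 0,"wz": 0},
  {"tx": 4.6,"ty": -18.1,"tz": 0,"wx": 0,"wy": 0,"wz": 0},
  {"tx": 4.6,"ty": -18.1,"tz": 0,"wx": 0,"wy": 0,"wz": 0},
  {"tx": 4.6,"ty": -18.1,"tz": 0,"wx": 0,"wy": 0,"wz": 0},
])

```text
clock: 41.85
position: [0.5754, -0.0088, 0.1725]
ee_rot: [[0.033, 0.999, -0.0], [0.999, -0.033, 0.0], [0.0, -0.0, -1.0]]
force: [0.1, 0.4, -1.7]
gripper_width: 0.0458
gripper_force: 41.8
```

>>> move_arm([
  {"tx": 0.1,"ty": 0,"tz": -2,"wx": 0,"wy": 0,"wz": 0},
  {"tx": 0.1,"ty": 0,"tz": -4,"wx": 0,"wy": 0,"wz": 0},
  {"tx": 0.1,"ty": 0,"tz": -5,"wx": 0,"wy": 0,"wz": 0},
  {"tx": 0.1,"ty": 0,"tz": -5.4,"wx": 0,"wy": 0,"wz": 0},
  {"tx": 0.1,"ty": 0,"tz": -5.7,"wx": 0,"wy": 0,"wz": 0},
  {"tx": 0.1,"ty": 0,"tz": -6,"wx": 0,"wy": 0,"wz": 0},
  {"tx": 0.1,"ty": 0,"tz": -6,"wx": 0,"wy": 0,"wz": 0},
])

```text
clock: 42.43
position: [0.5766, -0.007, 0.1125]
ee_rot: [[0.03, 1.0, 0.0], [1.0, -0.03, 0.0], [0.0, 0.0, -1.0]]
force: [0.0, 0.0, -2.1]
gripper_width: 0.0453
gripper_force: 41.9
```

>>> move_arm([
  {"tx": 0,"ty": 0,"tz": -0.5,"wx": 0,"wy": 0,"wz": 0},
  {"tx": 0,"ty": 0,"tz": -1.0,"wx": 0,"wy": 0,"wz": 0},
  {"tx": 0,"ty": 0,"tz": -1.5,"wx": 0,"wy": 0,"wz": 0},
  {"tx": 0,"ty": 0,"tz": -1.9,"wx": 0,"wy": 0,"wz": 0},
  {"tx": 0,"ty": 0,"tz": -2.1,"wx": 0,"wy": 0,"wz": 0},
  {"tx": 0,"ty": 0,"tz": -2.1,"wx": 0,"wy": 0,"wz": 0},
])

```text
clock: 42.93
position: [0.5763, -0.0076, 0.0908]
ee_rot: [[0.031, 1.0, -0.001], [1.0, -0.031, 0.0], [0.0, -0.001, -1.0]]
force: [-1.2, -0.5, -1.8]
gripper_width: 0.0461
gripper_force: 41.7
```

>>> move_arm([
  {"tx": 0,"ty": 0,"tz": -0.1,"wx": 0,"wy": 0,"wz": 0},
  {"tx": 0,"ty": 0,"tz": -0.1,"wx": 0,"wy": 0,"wz": 0},
  {"tx": 0,"ty": 0,"tz": -0.1,"wx": 0,"wy": 0,"wz": 0},
  {"tx": 0,"ty": 0,"tz": -0.1,"wx": 0,"wy": 0,"wz": 0},
  {"tx": 0,"ty": 0,"tz": -0.1,"wx": 0,"wy": 0,"wz": 0},
], gripper=1)

```text
clock: 43.35
position: [0.5768, -0.0076, 0.0908]
ee_rot: [[0.031, 1.0, 0.001], [1.0, -0.031, -0.0], [-0.0, 0.001, -1.0]]
force: [0.5, 0.5, -0.5]
gripper_width: 0.0852
gripper_force: 0.0
```

>>> move_arm([
  {"tx": 0,"ty": 0,"tz": 3,"wx": 0,"wy": 0,"wz": 0},
  {"tx": 0,"ty": 0,"tz": 7,"wx": 0,"wy": 0,"wz": 0},
  {"tx": 0,"ty": 0,"tz": 11,"wx": 0,"wy": 0,"wz": 0},
  {"tx": -3,"ty": 2,"tz": 13,"wx": 0,"wy": 0,"wz": 0.1},
  {"tx": -6.5,"ty": 4,"tz": 15,"wx": 0,"wy": 0,"wz": 0.22},
  {"tx": -10,"ty": 6,"tz": 17,"wx": 0,"wy": 0,"wz": 0.34},
  {"tx": -13.5,"ty": 8,"tz": 19,"wx": 0,"wy": 0,"wz": 0.46},
  {"tx": -17,"ty": 10,"tz": 21,"wx": 0,"wy": 0,"wz": 0.58},
])

```text
clock: 44.02
position: [0.4151, 0.0872, 0.2954]
ee_rot: [[-0.527, 0.85, 0.001], [0.85, 0.527, 0.0], [-0.0, 0.001, -1.0]]
force: [0.3, 0.4, 0.4]
gripper_width: 0.0848
gripper_force: 0.0
```

Run:
```python
from h import *
t=shot('top','t11'); s=shot('side','s11'); o=get_obs(); print(o['clock'],o['position'],o['ee_rot'][:2,1])
def L(p,uv,r=12,z=.1015):
    g=cv2.cvtColor(p['color'],cv2.COLOR_RGB2GRAY); u,v=np.round(uv).astype(int); w=g[v-r:v+r+1,u-r:u+r+1]
    for th in(100,105,110):
        n,_,S,C=cv2.connectedComponentsWithStats((w>th).astype(np.uint8),connectivity=4)
        q=[(np.round(onz(p,(u-r+C[k][0],v-r+C[k][1]),z),4)[:2],S[k][4]) for k in range(1,n) if 20<S[k][4]<130 and S[k][0]>0 and S[k][1]>0 and S[k][0]+S[k][2]<2*r+1 and S[k][1]+S[k][3]<2*r+1]
        if q: return q
for X in((.481,-.007),(.5765,-.009),(.6725,-.012)):
    print(X,'top',L(t,proj(t,[*X,.101])[0]),'side',L(s,proj(s,[*X,.101])[0]+[0,1]))
```

```text
44.1167 [0.414235   0.08858169 0.29792835] [0.84926275 0.5279477 ]
(0.481, -0.007) top [(array([ 0.4844, -0.0083]), np.int32(107))] side [(array([ 0.4796, -0.0114]), np.int32(119))]
(0.5765, -0.009) top [(array([ 0.5778, -0.0079]), np.int32(92))] side [(array([ 0.5727, -0.011 ]), np.int32(101))]
(0.6725, -0.012) top [(array([ 0.6741, -0.0097]), np.int32(90))] side [(array([ 0.6683, -0.0137]), np.int32(85))]
```

>>> move_arm([
  {"tx": 2,"ty": -2.8,"tz": 1,"wx": 0,"wy": 0,"wz": 0.12},
  {"tx": 4,"ty": -5.6,"tz": 2,"wx": 0,"wy": 0,"wz": 0.24},
  {"tx": 6,"ty": -8.4,"tz": 2,"wx": 0,"wy": 0,"wz": 0.36},
  {"tx": 8,"ty": -11.2,"tz": 2,"wx": 0,"wy": 0,"wz": 0.48},
  {"tx": 10,"ty": -14,"tz": 2,"wx": 0,"wy": 0,"wz": 0.6},
  {"tx": 12,"ty": -16.8,"tz": 2,"wx": 0,"wy": 0,"wz": 0.72},
  {"tx": 14,"ty": -19.5,"tz": 2,"wx": 0,"wy": 0,"wz": 0.84},
  {"tx": 16.1,"ty": -22.2,"tz": 2,"wx": 0,"wy": 0,"wz": 0.96},
], gripper=0)

```text
clock: 44.78
position: [0.5788, -0.1375, 0.3141]
ee_rot: [[-0.998, 0.057, -0.0], [0.057, 0.998, 0.0], [0.0, 0.0, -1.0]]
force: [0.8, 0.0, 0.6]
gripper_width: 0.0423
gripper_force: 0.0
```

>>> move_arm([
  {"tx": 0,"ty": 0,"tz": 0,"wx": 0,"wy": 0,"wz": 0.025},
  {"tx": 0,"ty": 0,"tz": 0,"wx": 0,"wy": 0,"wz": 0.025},
  {"tx": 0,"ty": 0,"tz": 0,"wx": 0,"wy": 0,"wz": 0.025},
])

```text
clock: 45.03
position: [0.5777, -0.1354, 0.3139]
ee_rot: [[-0.999, 0.039, -0.001], [0.039, 0.999, 0.001], [0.001, 0.001, -1.0]]
force: [0.6, 0.6, 0.4]
gripper_width: 0.043
gripper_force: 0.0
```

>>> move_arm([
  {"tx": 0,"ty": 0.1,"tz": -3,"wx": 0,"wy": 0,"wz": 0.01},
  {"tx": 0,"ty": 0.1,"tz": -5.5,"wx": 0,"wy": 0,"wz": 0.01},
  {"tx": 0,"ty": 0.1,"tz": -7.1,"wx": 0,"wy": 0,"wz": 0.01},
  {"tx": 0,"ty": 0.1,"tz": -7.1,"wx": 0,"wy": 0,"wz": 0.01},
])

```text
clock: 45.37
position: [0.5758, -0.1326, 0.2403]
ee_rot: [[-1.0, 0.027, -0.006], [0.027, 1.0, 0.003], [0.006, 0.002, -1.0]]
force: [-0.8, 0.9, 0.7]
gripper_width: 0.0429
gripper_force: 0.0
```

>>> move_arm([
  {"tx": 0,"ty": 0,"tz": 0,"wx": 0,"wy": 0,"wz": 0},
  {"tx": 0,"ty": 0,"tz": 0,"wx": 0,"wy": 0,"wz": 0},
  {"tx": 0,"ty": 0,"tz": 0,"wx": 0,"wy": 0,"wz": 0},
  {"tx": 0,"ty": 0,"tz": 0,"wx": 0,"wy": 0,"wz": 0},
  {"tx": 0,"ty": 0,"tz": 0,"wx": 0,"wy": 0,"wz": 0},
], gripper=-1, squeeze=40)

```text
clock: 45.78
position: [0.5786, -0.1325, 0.2456]
ee_rot: [[-1.0, 0.026, 0.003], [0.026, 1.0, 0.002], [-0.003, 0.002, -1.0]]
force: [-0.5, 7.0, 3.2]
gripper_width: 0.0103
gripper_force: 39.0
```

>>> move_arm([
  {"tx": 0,"ty": 1.8,"tz": 0.7,"wx": 0,"wy": 0,"wz": 0},
  {"tx": 0.1,"ty": 3.6,"tz": 1.1,"wx": 0,"wy": 0,"wz": 0},
  {"tx": 0.1,"ty": 5.5,"tz": 1.2,"wx": 0,"wy": 0,"wz": 0},
  {"tx": 0.2,"ty": 7.4,"tz": 1.1,"wx": 0,"wy": 0,"wz": 0},
  {"tx": 0.2,"ty": 9.2,"tz": 0.8,"wx": 0,"wy": 0,"wz": 0},
  {"tx": 0.3,"ty": 11,"tz": 0.2,"wx": 0,"wy": 0,"wz": 0},
  {"tx": 0.3,"ty": 12.7,"tz": -0.6,"wx": 0,"wy": 0,"wz": 0},
  {"tx": 0.4,"ty": 14.3,"tz": -1.5,"wx": 0,"wy": 0,"wz": 0},
])

```text
clock: 46.45
position: [0.5827, 0.0083, 0.2316]
ee_rot: [[-1.0, 0.026, 0.005], [0.026, 1.0, -0.003], [-0.005, -0.003, -1.0]]
force: [-2.3, -4.3, 5.5]
gripper_width: 0.0098
gripper_force: 42.1
```

>>> move_arm([
  {"tx": 0,"ty": 1.5,"tz": -1.2,"wx": 0,"wy": 0,"wz": 0},
  {"tx": 0.1,"ty": 2.8,"tz": -2.5,"wx": 0,"wy": 0,"wz": 0},
  {"tx": 0.1,"ty": 3.9,"tz": -4,"wx": 0,"wy": 0,"wz": 0},
  {"tx": 0.1,"ty": 4.9,"tz": -5.6,"wx": 0,"wy": 0,"wz": 0},
  {"tx": 0.2,"ty": 5.6,"tz": -7.4,"wx": 0,"wy": 0,"wz": 0},
  {"tx": 0.2,"ty": 5.9,"tz": -8.4,"wx": 0,"wy": 0,"wz": 0},
])

```text
clock: 46.95
position: [0.5846, 0.0691, 0.1454]
ee_rot: [[-1.0, 0.026, 0.003], [0.026, 1.0, 0.001], [-0.003, 0.001, -1.0]]
force: [-2.1, 3.6, 6.3]
gripper_width: 0.01
gripper_force: 44.5
```

>>> move_arm([
  {"tx": 0,"ty": 0.2,"tz": -0.8,"wx": 0,"wy": 0,"wz": 0},
  {"tx": 0,"ty": 0.3,"tz": -1.6,"wx": 0,"wy": 0,"wz": 0},
  {"tx": 0,"ty": 0.4,"tz": -2.3,"wx": 0,"wy": 0,"wz": 0},
  {"tx": 0,"ty": 0.5,"tz": -2.9,"wx": 0,"wy": 0,"wz": 0},
  {"tx": 0,"ty": 0.5,"tz": -3.0,"wx": 0,"wy": 0,"wz": 0},
  {"tx": 0,"ty": 0.5,"tz": -3.1,"wx": 0,"wy": 0,"wz": 0},
])

```text
clock: 47.45
position: [0.5848, 0.0742, 0.1155]
ee_rot: [[-1.0, 0.026, 0.003], [0.026, 1.0, 0.002], [-0.003, 0.003, -1.0]]
force: [-2.7, 8.4, 8.1]
gripper_width: 0.0104
gripper_force: 46.0
```

>>> move_arm([
  {"tx": 0,"ty": 0,"tz": -0.3,"wx": 0,"wy": 0,"wz": 0},
  {"tx": 0,"ty": 0,"tz": -0.5,"wx": 0,"wy": 0,"wz": 0},
  {"tx": 0,"ty": 0,"tz": -0.5,"wx": 0,"wy": 0,"wz": 0},
])

```text
clock: 47.7
position: [0.5848, 0.0745, 0.112]
ee_rot: [[-1.0, 0.026, 0.004], [0.026, 1.0, 0.003], [-0.004, 0.003, -1.0]]
force: [-6.2, 8.1, 14.3]
gripper_width: 0.0106
gripper_force: 47.2
```

>>> move_arm([
  {"tx": 0,"ty": 0,"tz": -0.3,"wx": 0,"wy": 0,"wz": 0},
  {"tx": 0,"ty": 0,"tz": -0.4,"wx": 0,"wy": 0,"wz": 0},
  {"tx": 0,"ty": 0,"tz": -0.4,"wx": 0,"wy": 0,"wz": 0},
])

```text
clock: 47.95
position: [0.5849, 0.0744, 0.1117]
ee_rot: [[-1.0, 0.026, 0.006], [0.026, 1.0, 0.003], [-0.006, 0.003, -1.0]]
force: [-15.8, 8.7, 40.6]
gripper_width: 0.0103
gripper_force: 49.9
```

>>> move_arm([
  {"tx": 0,"ty": 0,"tz": 0.3,"wx": 0,"wy": 0,"wz": 0},
  {"tx": 0,"ty": 0,"tz": 0.3,"wx": 0,"wy": 0,"wz": 0},
])

```text
clock: 48.12
position: [0.5848, 0.0744, 0.1119]
ee_rot: [[-1.0, 0.026, 0.005], [0.026, 1.0, 0.003], [-0.005, 0.003, -1.0]]
force: [-9.2, 8.1, 20.8]
gripper_width: 0.0098
gripper_force: 47.7
```

>>> move_arm([
  {"tx": 0,"ty": 0,"tz": 0,"wx": 0,"wy": 0,"wz": 0},
  {"tx": 0,"ty": 0,"tz": 0,"wx": 0,"wy": 0,"wz": 0},
  {"tx": 0,"ty": 0,"tz": 0,"wx": 0,"wy": 0,"wz": 0},
  {"tx": 0,"ty": 0,"tz": 0,"wx": 0,"wy": 0,"wz": 0},
], gripper=0)

```text
clock: 48.45
position: [0.5842, 0.0722, 0.1076]
ee_rot: [[-1.0, 0.027, 0.0], [0.027, 1.0, -0.0], [-0.0, -0.0, -1.0]]
force: [-1.3, -0.2, -0.6]
gripper_width: 0.0431
gripper_force: 0.0
```

>>> move_arm([
  {"tx": 0,"ty": 0,"tz": 3,"wx": 0,"wy": 0,"wz": 0},
  {"tx": 0,"ty": 0,"tz": 7,"wx": 0,"wy": 0,"wz": 0},
  {"tx": 0,"ty": 0,"tz": 11,"wx": 0,"wy": 0,"wz": 0},
  {"tx": -3,"ty": 3,"tz": 13,"wx": 0,"wy": 0,"wz": 0},
  {"tx": -6,"ty": 6,"tz": 13,"wx": 0,"wy": 0,"wz": 0},
  {"tx": -9,"ty": 9,"tz": 13,"wx": 0,"wy": 0,"wz": 0},
  {"tx": -12,"ty": 12,"tz": 13,"wx": 0,"wy": 0,"wz": 0},
  {"tx": -15,"ty": 15,"tz": 13,"wx": 0,"wy": 0,"wz": 0},
])

```text
clock: 49.12
position: [0.4382, 0.2177, 0.2376]
ee_rot: [[-1.0, 0.028, 0.0], [0.028, 1.0, 0.0], [-0.0, 0.0, -1.0]]
force: [2.0, 1.6, -0.7]
gripper_width: 0.0427
gripper_force: 0.0
```

>>> move_arm([
  {"tx": -3,"ty": 3,"tz": 0,"wx": 0,"wy": 0,"wz": 0},
  {"tx": -6,"ty": 6,"tz": 0,"wx": 0,"wy": 0,"wz": 0},
  {"tx": -9,"ty": 9,"tz": 0,"wx": 0,"wy": 0,"wz": 0},
  {"tx": -11,"ty": 12,"tz": 0,"wx": 0,"wy": 0,"wz": 0},
  {"tx": -13,"ty": 15,"tz": 0,"wx": 0,"wy": 0,"wz": 0},
])

```text
clock: 49.53
position: [0.3079, 0.3682, 0.2377]
ee_rot: [[-1.0, 0.026, 0.0], [0.026, 1.0, 0.0], [-0.0, 0.0, -1.0]]
force: [1.0, 0.1, -0.4]
gripper_width: 0.0427
gripper_force: 0.0
```

Run:
```python
from h import *
t=shot('top','t12'); s=shot('side','s12'); o=get_obs(); print(o['clock'],o['position'],o['force'])
for p,n,boxes in((t,'top0',{'handle':(145,200,238,252),'plate':(130,215,255,290),'unit':(128,222,238,295)}),(s,'side0',{'handle':(150,195,222,250),'plate':(150,215,228,312)})):
    a=cv2.imread(f'pics/{n}.png',0).astype(np.float32); b=cv2.cvtColor(p['color'],cv2.COLOR_RGB2GRAY).astype(np.float32)
    for k,(y0,y1,x0,x1) in boxes.items():
        A,B=cv2.GaussianBlur(a[y0:y1,x0:x1],(3,3),0),cv2.GaussianBlur(b[y0:y1,x0:x1],(3,3),0)
        print(n,k,'absdiff',np.abs(A-B).mean().round(1),'shift',cv2.phaseCorrelate(A,B,cv2.createHanningWindow(A.shape[::-1],cv2.CV_32F)))
    for nm in('jar','spent0','squat_jar','tin','tub','clamp','fresh0'): print(nm,[(np.round(d['location']).tolist(),round(d['score'],2)) for d in find_in(p,nm)][:4])
print('jar exp',proj(t,[.385,-.217,.055]),proj(s,[.385,-.217,.055]))
```

```text
49.6333 [0.30672175 0.37023066 0.23752648] [ 1.48497766 -0.9397926  -0.00309113]
top0 handle absdiff 4.2 shift ((0.7444873848850877, 0.08817998042800568), 1.0070093291335636)
top0 plate absdiff 13.0 shift ((0.387419939380365, -0.9005219841842944), 0.30540032269042217)
top0 unit absdiff 9.2 shift ((-0.16781379944883312, -0.17288872767807817), 0.38315914769967396)
jar [([333.0, 229.0], 0.83)]
spent0 [([370.0, 206.0], 0.71), ([269.0, 177.0], 0.52)]
squat_jar [([160.0, 146.0], 0.6)]
tin [([208.0, 126.0], 0.9)]
tub [([348.0, 132.0], 0.75)]
clamp [([272.0, 175.0], 0.9)]
fresh0 [([236.0, 252.0], 0.81), ([172.0, 265.0], 0.62), ([263.0, 209.0], 0.6)]
side0 handle absdiff 6.8 shift ((-0.031825287838019634, 0.3961996007497781), 0.7809785680417661)
side0 plate absdiff 11.1 shift ((-0.07755428579551449, -0.07655110153780953), 0.5594095247763174)
jar [([284.0, 276.0], 0.89), ([269.0, 180.0], 0.72)]
spent0 [([354.0, 286.0], 0.8)]
squat_jar [([199.0, 124.0], 0.84)]
tin [([253.0, 134.0], 0.83)]
tub [([384.0, 212.0], 0.87)]
clamp [([270.0, 179.0], 0.75)]
fresh0 [([176.0, 227.0], 0.89), ([240.0, 210.0], 0.79), ([112.0, 203.0], 0.74), ([281.0, 298.0], 0.38)]
jar exp [[332.98868849 231.24363787]] [[284.7431307  275.72562247]]
```

The gripped push stopped hard at 40 N. I'll confirm closure with a fingertip press on the bar, expecting contact near TCP z 0.132.

>>> move_arm([
  {"tx": 2,"ty": -3,"tz": 0,"wx": 0,"wy": 0,"wz": 0},
  {"tx": 4.5,"ty": -6,"tz": 0,"wx": 0,"wy": 0,"wz": 0},
  {"tx": 7.3,"ty": -9,"tz": 0,"wx": 0,"wy": 0,"wz": 0},
  {"tx": 10,"ty": -12,"tz": 0,"wx": 0,"wy": 0,"wz": 0},
  {"tx": 12.8,"ty": -15,"tz": 0,"wx": 0,"wy": 0,"wz": 0},
  {"tx": 15.5,"ty": -18,"tz": 0,"wx": 0,"wy": 0,"wz": 0},
  {"tx": 18,"ty": -21,"tz": 0,"wx": 0,"wy": 0,"wz": 0},
  {"tx": 20.5,"ty": -24,"tz": 0,"wx": 0,"wy": 0,"wz": 0},
], gripper=-1)

```text
clock: 51.0
position: [0.5156, 0.1252, 0.2376]
ee_rot: [[-1.0, 0.027, 0.0], [0.027, 1.0, 0.0], [-0.0, 0.0, -1.0]]
force: [-0.0, -0.1, 0.0]
gripper_width: 0.0
gripper_force: 0.0
```

>>> move_arm([
  {"tx": 3,"ty": -2.5,"tz": -1,"wx": 0,"wy": 0,"wz": 0},
  {"tx": 6.8,"ty": -5.6,"tz": -2,"wx": 0,"wy": 0,"wz": 0},
  {"tx": 6.8,"ty": -5.6,"tz": -5,"wx": 0,"wy": 0,"wz": 0},
  {"tx": 6.8,"ty": -5.6,"tz": -8,"wx": 0,"wy": 0,"wz": 0},
  {"tx": 6.8,"ty": -5.6,"tz": -9.5,"wx": 0,"wy": 0,"wz": 0},
  {"tx": 6.8,"ty": -5.6,"tz": -9.5,"wx": 0,"wy": 0,"wz": 0},
])

```text
clock: 51.5
position: [0.5803, 0.0706, 0.1383]
ee_rot: [[-1.0, 0.027, -0.008], [0.027, 1.0, 0.0], [0.008, -0.0, -1.0]]
force: [-0.9, -0.7, -1.1]
gripper_width: -0.0002
gripper_force: 0.0
```

>>> move_arm([
  {"tx": 0,"ty": 0.2,"tz": -0.3,"wx": 0,"wy": 0,"wz": 0},
  {"tx": 0,"ty": 0.2,"tz": -0.5,"wx": 0,"wy": 0,"wz": 0},
  {"tx": 0,"ty": 0.2,"tz": -0.7,"wx": 0,"wy": 0,"wz": 0},
  {"tx": 0,"ty": 0.2,"tz": -0.7,"wx": 0,"wy": 0,"wz": 0},
])

```text
clock: 51.83
position: [0.5829, 0.0733, 0.1365]
ee_rot: [[-1.0, 0.026, 0.002], [0.026, 1.0, 0.0], [-0.002, 0.0, -1.0]]
force: [-0.3, -0.1, 0.6]
gripper_width: -0.0003
gripper_force: 0.0
```

>>> move_arm([
  {"tx": 0,"ty": 0,"tz": -0.2,"wx": 0,"wy": 0,"wz": 0},
  {"tx": 0,"ty": 0,"tz": -0.4,"wx": 0,"wy": 0,"wz": 0},
  {"tx": 0,"ty": 0,"tz": -0.4,"wx": 0,"wy": 0,"wz": 0},
])

```text
clock: 52.08
position: [0.5828, 0.0731, 0.132]
ee_rot: [[-1.0, 0.026, 0.001], [0.026, 1.0, 0.0], [-0.001, 0.0, -1.0]]
force: [0.6, -0.9, 1.7]
gripper_width: 0.0001
gripper_force: 0.6
```

Contact is just starting at 0.132, which matches a closed clamp. One firm press, then away.

>>> move_arm([
  {"tx": 0,"ty": 0,"tz": -0.15,"wx": 0,"wy": 0,"wz": 0},
  {"tx": 0,"ty": 0,"tz": -0.3,"wx": 0,"wy": 0,"wz": 0},
  {"tx": 0,"ty": 0,"tz": -0.3,"wx": 0,"wy": 0,"wz": 0},
  {"tx": 0,"ty": 0,"tz": -0.3,"wx": 0,"wy": 0,"wz": 0},
])

```text
clock: 52.42
position: [0.5829, 0.0732, 0.1316]
ee_rot: [[-1.0, 0.026, 0.003], [0.026, 1.0, 0.0], [-0.003, 0.0, -1.0]]
force: [-6.0, 0.2, 18.5]
gripper_width: -0.0002
gripper_force: 9.9
```

>>> move_arm([
  {"tx": 0,"ty": 0,"tz": 2,"wx": 0,"wy": 0,"wz": 0},
  {"tx": 0,"ty": 0,"tz": 6,"wx": 0,"wy": 0,"wz": 0},
  {"tx": 0,"ty": 0,"tz": 10,"wx": 0,"wy": 0,"wz": 0},
  {"tx": -3,"ty": 3,"tz": 12,"wx": 0,"wy": 0,"wz": 0},
  {"tx": -6,"ty": 6,"tz": 12,"wx": 0,"wy": 0,"wz": 0},
  {"tx": -9,"ty": 9,"tz": 12,"wx": 0,"wy": 0,"wz": 0},
  {"tx": -12,"ty": 12,"tz": 12,"wx": 0,"wy": 0,"wz": 0},
  {"tx": -12,"ty": 12,"tz": 12,"wx": 0,"wy": 0,"wz": 0},
])

```text
clock: 53.08
position: [0.4581, 0.1963, 0.2489]
ee_rot: [[-1.0, 0.023, -0.002], [0.023, 1.0, 0.001], [0.002, 0.001, -1.0]]
force: [0.4, -0.3, -0.6]
gripper_width: 0.0004
gripper_force: 0.0
```

```bash
python3 -c "
from cell import *
print(close_job())"
```

```text
the job is handed in; nothing more can be done
None
```

The job is handed in at about 53 s of the 210 s allowed: the amber jar stands on the cork mat, the one spent cassette is in the grey tray, all three fresh cassettes are in their bays, and the clamp is closed to its end stop (it held still under an 18 N press); one fresh cassette tilted in the grip on its first insertion and was set down, regripped and inserted cleanly.

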